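Turn the mirrored porch braces over, lay all on their outlines and shut the drawer

ROBOT

A 6-joint arm with a two-finger parallel gripper is mounted at the origin on the work surface. World frame = base frame: x ahead of the robot, y to its left, z up, the work surface at z = 0. Lengths are in mm, angles in degrees, forces in N, time in s.
With the tool pointing down it reaches from about 350 to 850 mm from the base axis. Payload 8.1 kg.
Tool frame: the origin (TCP) lies at the very end of the fingers, on their centre line; the grasp point (between the pads) lies 19 mm behind it (r.grip_depth is the distance from the TCP to the grasp point, in mm); y points along the fingers, z is the direction in which the jaws open and shut, and the axes are right-handed (so a half turn about y gives the same grasp; the last joint's range is limited). The gripper opens to 85 mm and grips with 20 to 120 N. Pads are 22 mm wide; open, the fingers measure 114 mm over their backs; the gripper's body (76 mm by 85 mm) begins 54 mm behind the grasp point. The pads swing forward as they close: fully open they stand 13 mm farther back than shut.
Start: joints at [68.274, 7.471, 85.268, -0, 87.261, -4.893], TCP at [173.733, 574.301, 231.292] pointing down, gripper open.
Joint ranges: [-169.43, 169.43], [-51.17, 129.36], [1.28, 143.12], [-76.62, 256.62], [0, 156.53], [-152.29, 152.29]. Speed limits (degrees/s): [136.94, 136.94, 159.86, 180, 180, 180].

INTERFACE

Orientations are given as [roll, pitch, yaw] about the fixed x, y, z axes, in that order (R = Rz(yaw) Ry(pitch) Rx(roll)).
In Python, from bench import readout, eyes, r gives the robot as it stands. The module is installed in compiled form; this text tells all that it offers.
- The arm moves only by the tool move_arm, never from a script. Its argument "motion" is text: rows parted by semicolons, each of 6 numbers parted by spaces: the shift along the world's x, y, z in cm, then the turn, a rotation vector about the world's x, y, z in degrees. A call has 1 to 10 rows; each row is the pose to reach, as a shift and turn from the pose commanded when the call began; what a row does not reach only later rows make up. A row lasts 1/12 s, in which the tool goes at most 41.7 mm and 7.16 degrees, less where a joint would pass 70% of its speed; a pose out of reach is approached as far as the arm can. A call with a gripper value outside its range is refused whole. "fingers" is the finger opening in cm, from 0 to 8.54, set as the call begins (left out, the last holds). The fingers move at their own pace and stop on an object; "squeeze" is the grip in N (left out, the last holds). Time passes only in rows, so rows that repeat a pose let the fingers close. It gives the time, the measured TCP pose, the force and the opening at its end, in the units of the state.
- readout.sense(): the state, without advancing time (a new reading comes with each control period).
- eyes.snapshot(name): name is "side" or "top" or "wrist"; returns a dict with "image" (480x640x3 uint8, blue, green, red), "fx", "fy", "cx", "cy" (pixels), "world_to_cam" (4x4, takes a point from world to camera coordinates). Camera axes: x right, y down, z forward; pixel columns grow to the right and rows downward; lengths in mm; the calibration is good to about 2 mm. A picture is of the moment at which its call begins. There is no depth.
- r.hand_in(): hands the job in, once; it reports no verdict.
The state is a dict: "time": time; "joint_pos": joint angles; "qd": joint speeds; "joint_efforts": joint torques, N m; "tool_pos": TCP position; "tcp_rot": TCP orientation; "ft_force": force on the tool from outside, world axes, zero at the start; "wrist_torque": the same for the moment, N m; "finger_gap": finger opening in mm.
Only numpy, scipy, OpenCV 4.12 (cv2) and the standard library are available. Lean on these libraries where they do the work, as an engineer would, in place of code of your own. Each camera call takes 0.05 s, during which the arm holds its last target. There are 200 camera calls.

TASK

Pull the drawer fully out and lay every L-shaped brace from the table flat on a blue outline of its own in it, covering the outline leg for leg, in any order; braces that lie mirrored do not match and must first be turned over. When all are in, push the drawer fully shut, and leave the sanding block, glue jar and foam offcut where they are.

Things in the scene. Friction and masses are not known exactly. Their poses are not given: they have to be found in the camera images.
- drawer (a joint): how far the drawer of the low plywood cabinet is pushed in, in m: 0 fully out, 0.235 fully shut. It opens straight along the cabinet's own -x, stays where left, needs about 2 N. Inside 225 (x) x 188 mm (y), walls 6 mm thick, 36 mm high above the floor; axes as the cabinet's; its middle lies 12 mm to the right (-y) of the middle of the four outlines.
- cabinet_front (a point): low plywood cabinet, fixed, 260 deep (its x) x 230 wide (its y) x 85 mm high with a cork mat on top; the point is the middle of its front edge at table height; its drawer opens to its own -x, roughly towards the robot; y is to the left seen from the drawer handle.
- handle (a point): middle of the drawer's bar handle: a round steel bar 10 mm thick, 100 mm long along the drawer's y, its middle 33 mm in front of the face of the green drawer front and about 56 mm above the table. The upper edge of the drawer front is 12 mm higher than the bar's middle. Axes as the cabinet's.
- outline1 (a point): blue L painted on the white drawer floor, right column seen from the handle, near the front; sized as a brace. Point: middle of the 100 x 66 mm rectangle round it, 14 mm above the table. Axes as the cabinet's: long leg along x (away from the handle), middle line at y = -20 mm; short leg along +y (left) at the handle end, middle line at x = -37 mm.
- outline2 (a point): blue L painted on the white drawer floor, left column seen from the handle, near the front; sized as a brace. Point: middle of the 100 x 66 mm rectangle round it, 14 mm above the table. Axes as the cabinet's: long leg along x (away from the handle), middle line at y = -20 mm; short leg along +y (left) at the handle end, middle line at x = -37 mm.
- outline3 (a point): blue L painted on the white drawer floor, right column seen from the handle, at the back; sized as a brace. Point: middle of the 100 x 66 mm rectangle round it, 14 mm above the table. Axes as the cabinet's: long leg along x (away from the handle), middle line at y = -20 mm; short leg along +y (left) at the handle end, middle line at x = -37 mm. Clear of the cabinet only with the drawer fully out.
- outline4 (a point): blue L painted on the white drawer floor, left column seen from the handle, at the back; sized as a brace. Point: middle of the 100 x 66 mm rectangle round it, 14 mm above the table. Axes as the cabinet's: long leg along x (away from the handle), middle line at y = -20 mm; short leg along +y (left) at the handle end, middle line at x = -37 mm. Clear of the cabinet only with the drawer fully out.
- brace1: L-shaped dark wood brace, 75 g, legs 100 and 66 mm (outer), 26 mm wide, 28 thick; None if absent. Origin: middle of the 100 x 66 mm rectangle round it, half thickness. x: along the long leg to its free end (middle line y = -20 mm); y: along the short leg to its free end (middle line x = -37 mm). z up: lies as the outlines; z down: mirrored. Can stand on the long leg's outer edge.
- brace1_end (a point): middle of the end face of that brace's long leg, half thickness (x = 50, y = -20 mm in the brace's frame).
- brace2: L-shaped dark wood brace, 75 g, legs 100 and 66 mm (outer), 26 mm wide, 28 thick; None if absent. Origin: middle of the 100 x 66 mm rectangle round it, half thickness. x: along the long leg to its free end (middle line y = -20 mm); y: along the short leg to its free end (middle line x = -37 mm). z up: lies as the outlines; z down: mirrored. Can stand on the long leg's outer edge.
- brace2_end (a point): middle of the end face of that brace's long leg, half thickness (x = 50, y = -20 mm in the brace's frame).
- brace3: L-shaped dark wood brace, 75 g, legs 100 and 66 mm (outer), 26 mm wide, 28 thick; None if absent. Origin: middle of the 100 x 66 mm rectangle round it, half thickness. x: along the long leg to its free end (middle line y = -20 mm); y: along the short leg to its free end (middle line x = -37 mm). z up: lies as the outlines; z down: mirrored. Can stand on the long leg's outer edge.
- brace3_end (a point): middle of the end face of that brace's long leg, half thickness (x = 50, y = -20 mm in the brace's frame).
- brace4: L-shaped dark wood brace, 75 g, legs 100 and 66 mm (outer), 26 mm wide, 28 thick; None if absent. Origin: middle of the 100 x 66 mm rectangle round it, half thickness. x: along the long leg to its free end (middle line y = -20 mm); y: along the short leg to its free end (middle line x = -37 mm). z up: lies as the outlines; z down: mirrored. Can stand on the long leg's outer edge.
- brace4_end (a point): middle of the end face of that brace's long leg, half thickness (x = 50, y = -20 mm in the brace's frame).
- brace5: L-shaped dark wood brace, 75 g, legs 100 and 66 mm (outer), 26 mm wide, 28 thick; None if absent. Origin: middle of the 100 x 66 mm rectangle round it, half thickness. x: along the long leg to its free end (middle line y = -20 mm); y: along the short leg to its free end (middle line x = -37 mm). z up: lies as the outlines; z down: mirrored. Can stand on the long leg's outer edge.
- brace5_end (a point): middle of the end face of that brace's long leg, half thickness (x = 50, y = -20 mm in the brace's frame).
- sanding_block: cork sanding block 70 x 110 x 32 mm, a bystander; origin at the middle of its underside.
- glue_jar: white glue jar, 64 mm across, 75 mm tall, orange cap, a bystander; origin at the middle of its underside.
- foam_wedge: blue foam offcut 60 x 130 x 35 mm, a bystander; origin at the middle of its underside.
Not all that is in view belongs to the job. Leave any red or white look-alike of the brace1 alone.

How it is judged:
By the outcome, as a careful person would: the job done as asked, in the order asked, and still so for the second after the job is handed in, with the robot touching nothing.
Of brace1, brace2, brace3, brace4, brace5 only 3 to 4 are there at a start; the rules pass over those that are not, and their reading is None.
At some moment in a run one of brace1, brace2, brace3, brace4, brace5 may be knocked a few centimetres aside while the robot is not near it.
Once in a run the grip may slacken for a moment while it holds something.
It also fails if it takes over 210 s, if anything falls off the work surface, if the arm or the gripper's body presses on something with over 40 N, if the wrist force passes 120 N, or if a joint passes its speed limit or range.

## Working session

There is one attempt and no reset: what is moved stays moved. The work goes in short steps, Python scripts to look and compute and a tool call to move; the robot and the scene stay as the last step left them, time stands still between calls to the robot, and variables do not carry over. Pictures are saved under pics/ and viewed, about 12 in all and at most 16, crops included, and the job is handed in when it is done.

Besides the shell and the picture viewer there is one more tool, called after "Request:" as a command line: name --argument value ..., lists and objects as JSON in quotes. move_arm: Moves the arm, as the interface text tells. Its arguments: {"type":"object","properties":{"motion":{"type":"string"},"fingers":{"type":"number"},"squeeze":{"type":"number"}},"required":["motion"]}

```bash
mkdir -p pics; cat > h.py <<'E'
import numpy as np, cv2
from bench import readout, eyes, r
def snap(n,f):
    s=eyes.snapshot(n); cv2.imwrite('pics/'+f+'.png',s['image']); np.savez('pics/'+f+'.npz',**{k:np.array(s[k]) for k in s}); return s
def load(f): return np.load('pics/'+f+'.npz')
def px2w(s,u,v,z):
    T=np.array(s['world_to_cam']);R=T[:3,:3];c=-R.T@T[:3,3]
    d=R.T@np.array([(u-s['cx'])/s['fx'],(v-s['cy'])/s['fy'],1]);return c+d*(z-c[2])/d[2]
def w2px(s,p):
    T=np.array(s['world_to_cam']);q=T[:3,:3]@np.array(p)+T[:3,3];return np.array([s['fx']*q[0]/q[2]+s['cx'],s['fy']*q[1]/q[2]+s['cy']])
E
python3 - <<'E'
from h import *
for n in('top','side','wrist'):
    s=snap(n,n+'0'); T=np.array(s['world_to_cam']); print(n,s['fx'],s['cx'],s['cy'],-T[:3,:3].T@T[:3,3],T[:3,:3].round(2).tolist())
print(readout.sense())
E
```

```text
top 515.9199003363232 319.5546105765469 237.79128770335953 [ 330.01461702  -20.29765589 1247.57140969] [[-0.03, -1.0, -0.0], [-0.98, 0.03, -0.18], [0.18, -0.0, -0.98]]
side 434.4543293720906 321.25516271173166 241.62795273569793 [466.15534511 703.83916911 854.14673571] [[-0.99, -0.14, 0.02], [-0.11, 0.72, -0.69], [0.08, -0.68, -0.73]]
wrist 426.37842910936547 319.1903774736433 239.0547130022196 [103.81013083 596.10932089 372.12984828] [[0.29, 0.96, -0.0], [0.92, -0.28, 0.29], [0.27, -0.08, -0.96]]
{'time': 0.15, 'joint_pos': array([ 6.82747586e+01,  7.50630035e+00,  8.53161954e+01, -1.98828105e-03,
        8.72603904e+01, -4.89237654e+00]), 'qd': array([ 0.1035644 , -0.17045907, -0.33551501,  0.02869332,  0.00584483,
       -0.06303592]), 'joint_efforts': array([ 1.07569340e-03, -5.70069981e+01, -5.01154268e+01, -2.11857569e-04,
        9.69927554e-03, -1.09698738e-04]), 'tool_pos': array([173.57420345, 573.89988404, 230.4616285 ]), 'tcp_rot': array([-9.00827535e+01,  5.09025626e-03, -1.68327720e+01]), 'ft_force': array([-0.70189393,  0.74705412,  0.30995755]), 'wrist_torque': array([0.04717273, 0.02592695, 0.01256383]), 'finger_gap': 84.88267675320206}
```

View pics/top0.png

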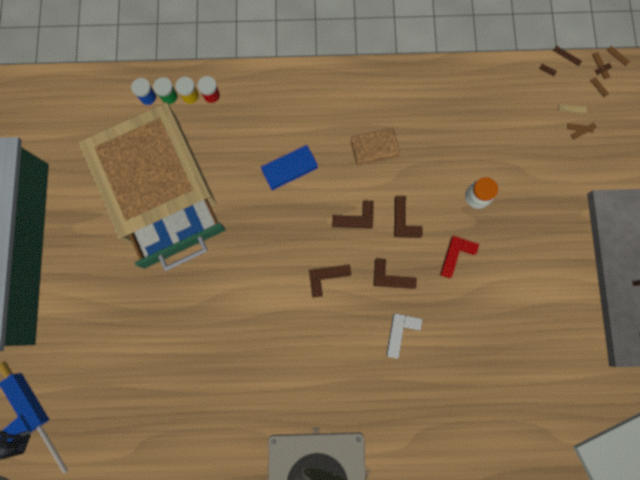

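View pics/side0.png

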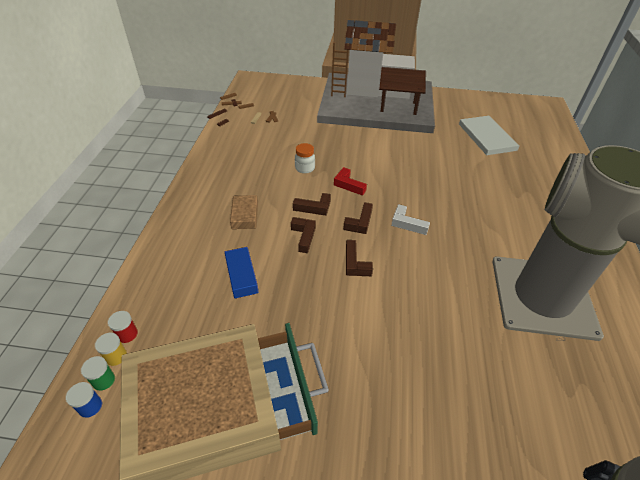

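Top view: four dark braces at about (352,217), (405,220), (330,278) and (395,276). The look-alikes are the red L at (457,255) and the white L at (403,336), and the dark scraps at (590,70) are also not braces. I'll check the choice and the handedness in one close crop.

```bash
python3 - <<'E'
from h import *
s=load('top0');im=s['image']
a=cv2.resize(im[185:305,295:435],None,fx=5,fy=5,interpolation=cv2.INTER_CUBIC)
cv2.imwrite('pics/c1.png',a)
b=cv2.resize(im[95:275,75:235],None,fx=3.3,fy=3.3,interpolation=cv2.INTER_CUBIC)
cv2.imwrite('pics/c2.png',b)
E
```

```text
(no output)
```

View pics/c1.png

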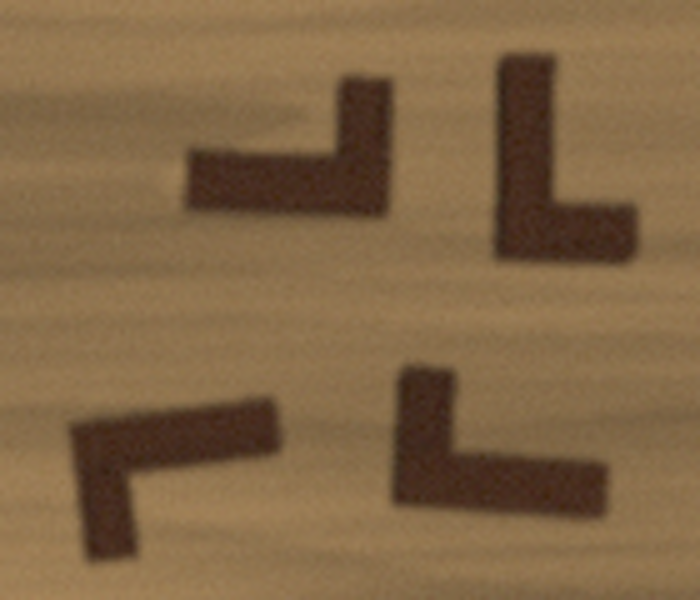

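View pics/c2.png

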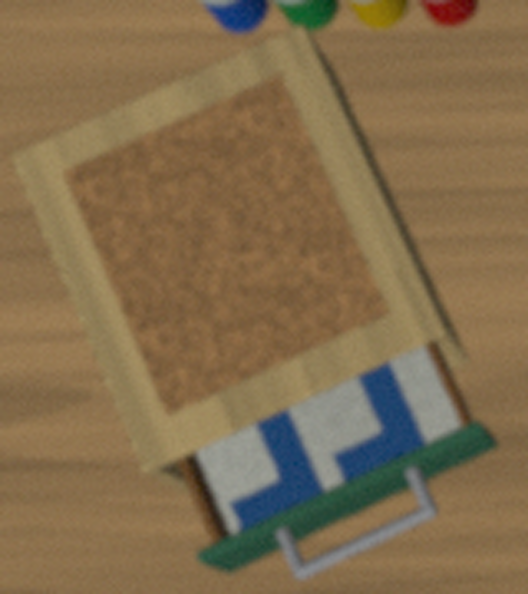

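Confirmed: the three braces at upper left, upper right and lower left are mirrored, and the lower right one (395,276) matches. The drawer is partly open, with its handle bar's middle near (186,259).

```bash
cat >> h.py <<'E'
from scipy.optimize import minimize
L=np.array([[-50,-33],[50,-33],[50,-7],[-24,-7],[-24,33],[-50,33]],float)
def sil(s,p,mir,h,z0,up=4):
    x,y,a=p;P=L*([1,-1] if mir else [1,1]);c,si=np.cos(a),np.sin(a);P=P@np.array([[c,si],[-si,c]])+[x,y]
    m=np.zeros((480*up,640*up),np.uint8)
    q=[np.array([w2px(s,[*k,z]) for k in P]) for z in(z0,z0+h)]
    f=lambda a:np.round((np.array(a)+.5)*up*16).astype(np.int32)
    for k in q: cv2.fillPoly(m,[f(k)],1,shift=4)
    for i in range(6):
        j=(i+1)%6; cv2.fillConvexPoly(m,f([q[0][i],q[0][j],q[1][j],q[1][i]]),1,shift=4)
    return m
def dark(s,up=4):
    im=cv2.resize(s['image'],None,fx=up,fy=up,interpolation=cv2.INTER_LINEAR).astype(int);b,g,r_=im[...,0],im[...,1],im[...,2]
    return ((r_<110)&(r_-b>12)&(g<70)&(r_>g)).astype(np.uint8)
def braces(s,z0=0,amin=250,roi=None,up=4):
    m=dark(s,up); m=cv2.morphologyEx(m,cv2.MORPH_OPEN,np.ones((up*2+1,)*2,np.uint8))
    if roi is not None:
        k=np.zeros_like(m);x0,y0,x1,y1=[int(v*up) for v in roi];k[y0:y1,x0:x1]=1;m&=k
    n,lab,st,ce=cv2.connectedComponentsWithStats(m); out=[]
    for i in range(1,n):
        if st[i,4]<amin*up*up: continue
        t=(lab==i).astype(np.uint8); w=px2w(s,*(ce[i]/up-.5),z0+14)[:2]; best=None
        def cost(p,mir):
            q=sil(s,p,mir,28,z0,up);return 1-(q&t).sum()/max(1,(q|t).sum())
        for mir in(0,1):
            c0=sorted([(cost([*w,a],mir),a) for a in np.arange(0,2*np.pi,np.pi/12)])[:2]
            for _,a in c0:
                o=minimize(cost,[*w,a],args=(mir,),method='Nelder-Mead',options=dict(initial_simplex=np.array([[*w,a]]*4)+np.vstack([np.zeros(3),np.diag([8,8,.15])]),maxiter=70))
                if best is None or o.fun<best[0]: best=(o.fun,mir,*o.x)
        e=np.degrees(best[4]); print('px',(ce[i]/up).round(),'err %.3f mir %d x %.1f y %.1f yaw %.1f'%(*best[:4],(e+180)%360-180)); out.append(best)
    return out
E
python3 - <<'E'
from h import *
s=load('top0')
braces(s,roi=(290,180,440,310))
f=lambda u,v:(u/3.3+75-.35,v/3.3+95-.35)
for n,(u,v),z in [('hL',(298,573),56),('hR',(432,512),56),('fl',(145,468),85),('fr',(440,335),85),('br',(300,32),85),('bl',(15,158),85),('frontL',(205,550),68),('frontR',(490,430),68)]:
    print(n,px2w(s,*f(u,v),z).round(1))
for n,(u,v) in dict(jar=(485,187),sand=(375,146),foam=(289,167),white=(403,336),red=(457,255)).items(): print(n,px2w(s,u,v,30).round())
E
```

```text
px [404. 221.] err 0.155 mir 1 x 609.9 y -237.1 yaw -3.4
px [356. 218.] err 0.142 mir 1 x 620.4 y -101.7 yaw 84.0
px [391. 277.] err 0.139 mir 0 x 471.4 y -198.6 yaw -94.9
px [326. 277.] err 0.152 mir 1 x 457.7 y -44.9 yaw -83.8
hL [492.2 340.4  56. ]
hR [533.1 246.4  56. ]
fl [564.9 440.3  85. ]
fr [654.7 235.9  85. ]
br [886.8 341.1  85. ]
bl [795.7 544.2  85. ]
frontL [508.6 402.4  68. ]
frontR [588.8 203.3  68. ]
jar [ 674. -429.   30.]
sand [ 787. -165.   30.]
foam [739.  49.  30.]
white [ 322. -208.   30.]
red [ 508. -348.   30.]
```

Request:
move_arm --motion "17 -14 -4 0 0 -25;17 -14 -4 0 0 -25;17 -14 -4 0 0 -25;17 -14 -4 0 0 -25;17 -14 -4 0 0 -25;17 -14 -4 0 0 -25;17 -14 -4 0 0 -25;17 -14 -4 0 0 -25" --fingers 2.4 --squeeze 40

```text
time: 0.82
tool_pos: [344.1, 433.6, 190.8]
tcp_rot: [-90.1, 0.0, -42.0]
ft_force: [0.5, 0.0, -0.1]
finger_gap: 24.1
```

Request:
move_arm --motion "16.9 -14.1 -4 0 0 -24;16.9 -14.1 -4 0 0 -24;16.9 -14.1 -4 0 0 -24;16.9 -14.1 -4 0 0 -24;16.9 -14.1 -4 0 0 -24;16.9 -14.1 -4 0 0 -24;16.9 -14.1 -4 0 0 -24;16.9 -14.1 -4 0 0 -24;16.9 -14.1 -4 0 0 -24"

```text
time: 1.57
tool_pos: [511.7, 295.0, 151.6]
tcp_rot: [-90.0, 0.0, -65.7]
ft_force: [-0.8, 0.8, 0.4]
finger_gap: 24.2
```

```bash
python3 - <<'E'
from h import *
s=snap('wrist','w1'); im=s['image']
t=readout.sense();print(t['tool_pos'],t['tcp_rot'],t['joint_pos'],t['ft_force'])
print(w2px(s,[512.7,293.4,56]), w2px(s,t['tool_pos']))
E
```

```text
[511.60863788 295.14135861 151.7383078 ] [-8.99835061e+01  3.43852757e-02 -6.57043379e+01] [2.49859886e+01 8.86304294e+00 9.21577197e+01 3.48283277e-02
 7.89623324e+01 6.83668476e-01] [0.45909379 0.73495286 0.91731731]
[318.86780735 247.4270769 ] [318.2758766  321.05809646]
```

View pics/w1.png

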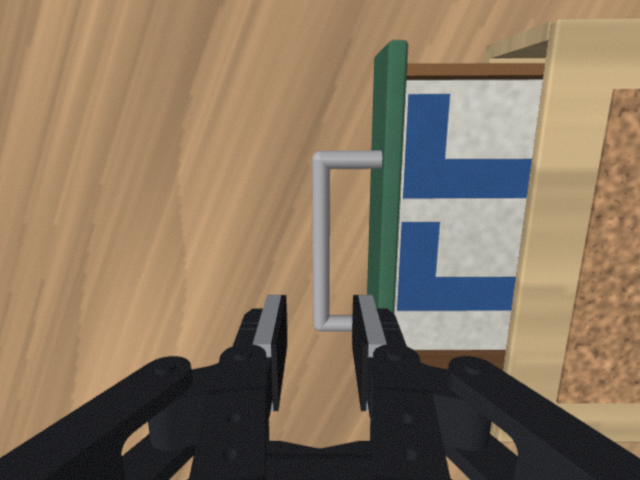

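The bar lies between the fingers in u, with its middle at (321,241) against a predicted (319,247). I'll descend and grip.

Request:
move_arm --motion "0.2 -0.1 -4 0 0 0;0.2 -0.1 -8 0 0 0;0.2 -0.1 -10 0 0 0;0.2 -0.1 -11.6 0 0 0;0.2 -0.1 -11.6 0 0 0;0.2 -0.1 -11.6 0 0 0"

```text
time: 2.12
tool_pos: [513.2, 293.3, 35.0]
tcp_rot: [-90.1, 0.0, -65.7]
ft_force: [0.3, 0.7, -0.1]
finger_gap: 23.9
```

Request:
move_arm --motion "0 0 0 0 0 0;0 0 0 0 0 0;0 0 0 0 0 0;0 0 0 0 0 0;0 0 0 0 0 0" --fingers 0

```text
time: 2.53
tool_pos: [515.6, 293.7, 37.3]
tcp_rot: [-89.8, 0.1, -65.8]
ft_force: [-4.0, 5.1, 5.4]
finger_gap: 8.7
```

Request:
move_arm --motion "-1.4 -0.6 0 0 0 0;-2.8 -1.2 0 0 0 0;-4.1 -1.8 0 0 0 0;-5.5 -2.4 0 0 0 0;-6.9 -3 0 0 0 0;-8.2 -3.7 0 0 0 0;-9.6 -4.3 0 0 0 0;-11 -4.9 0 0 0 0;-12.3 -5.5 0 0 0 0;-12.3 -5.5 0 0 0 0"

```text
time: 3.37
tool_pos: [391.8, 237.5, 37.4]
tcp_rot: [-89.8, 0.0, -65.8]
ft_force: [-2.9, 1.6, 3.2]
finger_gap: 8.4
```

Request:
move_arm --motion "-0.5 -0.2 0 0 0 0;-0.9 -0.4 0 0 0 0;-1.4 -0.6 0 0 0 0;-1.4 -0.6 0 0 0 0"

```text
time: 3.7
tool_pos: [379.0, 231.7, 37.3]
tcp_rot: [-89.8, -0.0, -65.8]
ft_force: [-1.4, -0.3, 8.8]
finger_gap: 8.5
```

Request:
move_arm --motion "-0.4 -0.2 0 0 0 0;-0.8 -0.4 0 0 0 0;-1.2 -0.5 0 0 0 0;-1.2 -0.5 0 0 0 0"

```text
time: 4.03
tool_pos: [367.3, 226.4, 37.3]
tcp_rot: [-89.8, -0.1, -65.8]
ft_force: [-0.5, -2.1, 10.3]
finger_gap: 8.3
```

Request:
move_arm --motion "-0.3 -0.1 0 0 0 0;-0.6 -0.25 0 0 0 0;-0.6 -0.25 0 0 0 0"

```text
time: 4.28
tool_pos: [361.5, 223.8, 37.2]
tcp_rot: [-89.8, -0.1, -65.8]
ft_force: [-0.2, -2.7, 11.3]
finger_gap: 8.5
```

Request:
move_arm --motion "-0.3 -0.1 0 0 0 0;-0.6 -0.25 0 0 0 0;-0.6 -0.25 0 0 0 0"

```text
time: 4.53
tool_pos: [358.2, 222.3, 37.4]
tcp_rot: [-89.4, -0.1, -65.9]
ft_force: [16.2, 4.0, -6.9]
finger_gap: 8.4
```

Request:
move_arm --motion "-0.3 -0.1 0 0 0 0;-0.6 -0.25 0 0 0 0;-0.6 -0.25 0 0 0 0"

```text
time: 4.78
tool_pos: [358.0, 222.2, 38.0]
tcp_rot: [-88.5, -0.1, -65.9]
ft_force: [53.2, 20.6, -47.2]
finger_gap: 8.6
```

Stop reached. I'll relieve the load, release and rise.

Request:
move_arm --motion "0.8 0.35 0 0 0 0;0.8 0.35 0 0 0 0"

```text
time: 4.95
tool_pos: [359.4, 222.8, 37.5]
tcp_rot: [-89.7, -0.1, -65.9]
ft_force: [2.8, -3.2, 13.3]
finger_gap: 8.5
```

Request:
move_arm --motion "0 0 0 0 0 0;0 0 0 0 0 0;0 0 0 0 0 0;0 0 2 0 0 0;0 0 6 0 0 0;0 0 10 0 0 0;0 0 14 0 0 0;0 0 16 0 0 0;0 0 16 0 0 0" --fingers 2.4

```text
time: 5.7
tool_pos: [358.3, 223.5, 201.2]
tcp_rot: [-89.5, 0.0, -65.8]
ft_force: [1.2, 0.6, 0.4]
finger_gap: 24.1
```

Request:
move_arm --motion "3 1.3 3 0 0 0;6 2.6 6 0 0 0;8 3.5 8 0 0 0;8 3.5 8 0 0 0;8 3.5 8 0 0 0"

```text
time: 6.12
tool_pos: [436.6, 257.6, 275.3]
tcp_rot: [-90.0, -0.0, -65.8]
ft_force: [-0.1, 0.2, -0.2]
finger_gap: 23.8
```

```bash
python3 - <<'E'
from h import *
s=snap('wrist','w2'); snap('top','top1')
t=readout.sense();print(t['time'],t['tool_pos'],t['tcp_rot'],t['joint_pos'])
E
```

```text
6.2167 [434.60049671 256.82426871 273.36523228] [-9.01870364e+01 -3.46864810e-03 -6.58274393e+01] [ 2.47606487e+01 -8.03005085e+00  9.63571077e+01 -1.54954576e-03
  9.18600052e+01  5.88045887e-01]
```

View pics/w2.png

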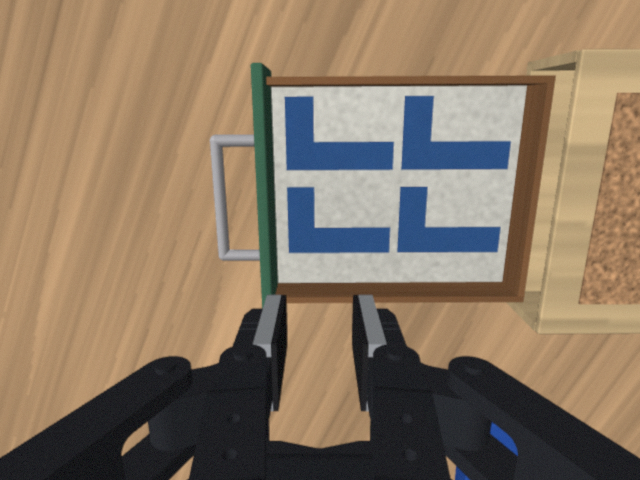

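Drawer fully out, four outlines visible with corners near (285,170), (402,168), (289,251) and (398,251). Next I fit the outlines, and refit the braces.

```bash
sed -i 's/def braces(s,z0=0,amin=250,roi=None,up=4):/def braces(s,z0=0,amin=250,roi=None,up=4,mask=None,h=28):/; s/    m=dark(s,up); m=/    m=dark(s,up) if mask is None else mask(s,up); m=/; s/sil(s,p,mir,28,z0,up)/sil(s,p,mir,h,z0,up)/' h.py
cat >> h.py <<'E'
def blue(s,up=4):
    im=cv2.resize(s['image'],None,fx=up,fy=up,interpolation=cv2.INTER_LINEAR).astype(int);return ((im[...,0]-im[...,2]>50)).astype(np.uint8)
E
python3 - <<'E'
from h import *
print('wrist');braces(load('w2'),z0=14,amin=1500,roi=(270,80,540,290),up=2,mask=blue,h=0.01)
print('top');braces(load('top1'),z0=14,amin=200,roi=(120,180,270,340),mask=blue,h=0.01)
s=load('top1');print('braces');braces(s,roi=(290,180,440,310))
w=load('w2')
for u,v,z in[(268,62,68),(266,300,68)]:print(px2w(w,u,v,z))
E
```

```text
wrist
px [444. 144.] err 0.064 mir 0 x 529.4 y 360.1 yaw 24.2
px [327. 145.] err 0.067 mir 0 x 431.9 y 315.8 yaw 24.1
px [327. 230.] err 0.064 mir 0 x 465.8 y 240.9 yaw 24.1
px [438. 230.] err 0.059 mir 0 x 563.3 y 285.1 yaw 24.1
top
px [200. 243.] err 0.227 mir 0 x 565.0 y 287.3 yaw 23.7
px [171. 252.] err 0.462 mir 0 x 547.9 y 324.3 yaw -151.3
px [218. 283.] err 0.227 mir 0 x 466.0 y 239.3 yaw 24.4
px [188. 295.] err 0.434 mir 1 x 444.3 y 281.0 yaw 14.1
braces
px [404. 221.] err 0.167 mir 1 x 609.3 y -236.9 yaw -3.4
px [356. 218.] err 0.157 mir 1 x 620.8 y -102.4 yaw 87.2
px [391. 277.] err 0.157 mir 0 x 471.4 y -199.7 yaw -93.0
px [326. 277.] err 0.167 mir 1 x 456.9 y -44.8 yaw -86.1
[356.48118863 342.64395887  68.        ]
[429.33681981 159.32589409  68.        ]
```

Wrist fits are good: the outlines lie at O1 (465.8,240.9), O2 (431.9,315.8), O3 (563.3,285.1), O4 (529.4,360.1), yaw 24.1. Next I go above the braces for one close look.

Request:
move_arm --motion "5.5 -23 0 0 0 -14;5.5 -23 0 0 0 -14;5.5 -23 0 0 0 -14;5.5 -23 0 0 0 -14;5.5 -23 0 0 0 -14;5.5 -23 0 0 0 -14;5.5 -23 0 0 0 -14" --fingers 6

```text
time: 6.8
tool_pos: [489.7, 22.5, 273.4]
tcp_rot: [-90.2, -0.1, -80.1]
ft_force: [-0.2, -0.2, 0.2]
finger_gap: 59.9
```

Request:
move_arm --motion "5 -22 0 0 0 -14;5 -22 0 0 0 -14;5 -22 0 0 0 -14;5 -22 0 0 0 -14;5 -22 0 0 0 -14;5 -22 0 0 0 -14;5 -22 0 0 0 -14;5 -22 0 0 0 -14;5 -22 0 0 0 -14"

```text
time: 7.55
tool_pos: [539.9, -191.2, 274.3]
tcp_rot: [-90.1, 0.1, -93.8]
ft_force: [-0.2, 0.2, -0.1]
finger_gap: 60.2
```

```bash
python3 - <<'E'
from h import *
s=snap('wrist','w3')
t=readout.sense();print(t['time'],t['tool_pos'],t['tcp_rot'],t['joint_pos'])
braces(s,amin=1000,up=2)
E
```

```text
7.6 [ 540.1427425  -190.98234141  274.69648548] [-9.00617948e+01  5.42735923e-02 -9.37633753e+01] [-2.46180585e+01  2.52994436e+00  8.59960340e+01  2.87295474e-02
  9.15510892e+01 -2.08539541e+01]
px [233.  39.] err 0.061 mir 1 x 457.7 y -42.3 yaw -83.9
px [391.  96.] err 0.087 mir 1 x 619.7 y -101.3 yaw 85.6
px [237. 193.] err 0.094 mir 0 x 471.5 y -197.3 yaw -95.0
px [386. 224.] err 0.095 mir 1 x 608.5 y -236.3 yaw -3.8
```

View pics/w3.png

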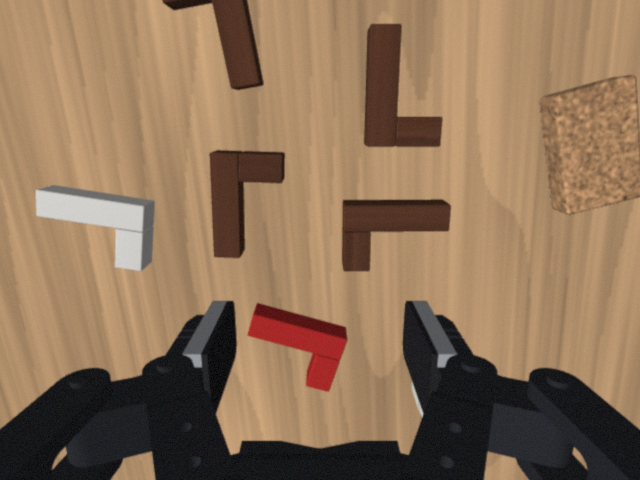

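Four braces, with the red L at (300,335) and the white L at (95,215) set apart. The lower left brace (237,193) fits as unmirrored and goes first.

Request:
move_arm --motion "-4 -0.5 -4 0 0 -1.2;-8 -0.9 -8 0 0 -1.2;-8.9 -0.95 -12 0 0 -1.2;-8.9 -0.95 -16 0 0 -1.2;-8.9 -0.95 -20 0 0 -1.2;-8.9 -0.95 -23 0 0 -1.2;-8.9 -0.95 -25 0 0 -1.2;-8.9 -0.95 -26 0 0 -1.2;-8.9 -0.95 -26.8 0 0 -1.2;-8.9 -0.95 -26.8 0 0 -1.2" --fingers 5

```text
time: 8.43
tool_pos: [451.7, -201.3, 7.0]
tcp_rot: [-90.0, 0.0, -95.0]
ft_force: [0.4, -0.2, -0.2]
finger_gap: 50.0
```

Request:
move_arm --motion "0 0 0 0 0 0;0 0 0 0 0 0;0 0 0 0 0 0;0 0 0 0 0 0;0 0 0 0 0 0;0 0 0 0 0 0" --fingers 0 --squeeze 50

```text
time: 8.93
tool_pos: [454.0, -203.3, 10.0]
tcp_rot: [-89.7, -0.1, -95.0]
ft_force: [-1.0, 0.8, 7.4]
finger_gap: 24.8
```

Request:
move_arm --motion "0 0 2 0 0 0;0 0 5 0 0 0;0 0 9 0 0 0;0 0 13 0 0 0;0 0 15 0 0 0;0 0 15 0 0 0"

```text
time: 9.43
tool_pos: [455.6, -204.4, 165.3]
tcp_rot: [-89.3, -0.3, -95.0]
ft_force: [1.0, -0.0, 0.4]
finger_gap: 24.8
```

Request:
move_arm --motion "6 24 0 0 0 60;6 24 0 0 0 60;6 24 0 0 0 60;6 24 0 0 0 60;6 24 0 0 0 60;6 24 0 0 0 60;6 24 0 0 0 60;6 24 0 0 0 60;6 24 0 0 0 60;6 24 0 0 0 60"

```text
time: 10.27
tool_pos: [511.6, 38.3, 157.1]
tcp_rot: [-90.0, 0.0, -34.8]
ft_force: [0.5, 0.0, -1.4]
finger_gap: 24.5
```

Request:
move_arm --motion "6 23.4 0 0 0 59;6 23.4 0 0 0 59;6 23.4 0 0 0 59;6 23.4 0 0 0 59;6 23.4 0 0 0 59;6 23.4 0 0 0 59;6 23.4 0 0 0 59;6 23.4 0 0 0 59;6 23.4 0 0 0 59;6 23.4 0 0 0 59"

```text
time: 11.1
tool_pos: [571.6, 271.8, 156.9]
tcp_rot: [-90.0, 0.0, 23.9]
ft_force: [-0.5, -0.0, -1.4]
finger_gap: 24.8
```

```bash
python3 - <<'E'
from h import *
s=snap('wrist','w4')
t=readout.sense();print(t['time'],t['tool_pos'],t['tcp_rot'],t['joint_pos'],t['finger_gap'])
E
```

```text
11.15 [571.68656362 271.620771   156.99999553] [-8.99993005e+01  2.04003170e-02  2.37891836e+01] [ 2.07737146e+01  1.50033765e+01  8.45741977e+01 -3.79952277e-04
  8.04428347e+01 -9.30154057e+01] 24.977147327213604
```

View pics/w4.png

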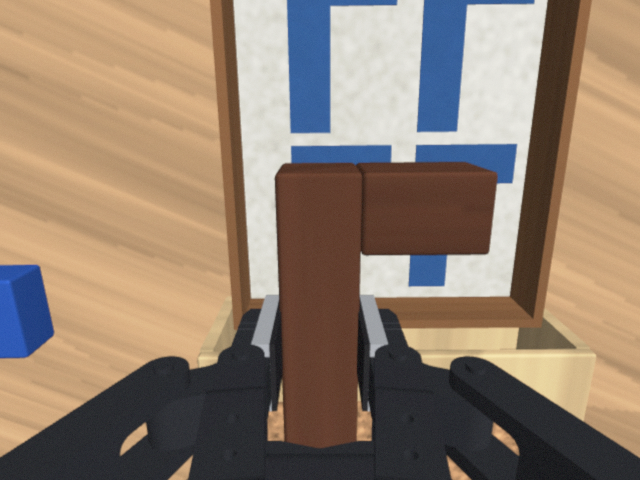

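```bash
python3 - <<'E'
from h import *
s=load('w4'); T=np.array([571.7,271.6]);a=np.radians(23.9);ex=np.array([np.cos(a),np.sin(a)]);ey=np.array([-ex[1],ex[0]])
for z in(176,148):
  for p in L: 
    q=T+(p[0]-5)*ex+(p[1]+20)*ey; print(z,p,w2px(s,[*q,z]).round(0))
E
```

```text
176 [-50. -33.] [269. 175.]
176 [ 50. -33.] [279. 457.]
176 [50. -7.] [352. 457.]
176 [-24.  -7.] [357. 260.]
176 [-24.  33.] [489. 260.]
176 [-50.  33.] [499. 175.]
148 [-50. -33.] [278. 164.]
148 [ 50. -33.] [285. 405.]
148 [50. -7.] [347. 405.]
148 [-24.  -7.] [351. 235.]
148 [-24.  33.] [460. 235.]
148 [-50.  33.] [467. 164.]
```

```bash
python3 - <<'E'
from h import *
s=load('w4');a=np.radians(24.1);ex=np.array([np.cos(a),np.sin(a)]);ey=np.array([-ex[1],ex[0]])
for n,c,lst in[('O4',(529.4,360.1),[((-50,-33),(416,145)),((-50,33),(516,145)),((50,-33),(409,286)),((50,-7),(445,286))]),('O3',(563.3,285.1),[((-50,-33),(292,146)),((-50,33),(391,146))]),('O1',(465.8,240.9),[((50,-33),(291,132)),((50,-7),(330,132))])]:
  for p,uv in lst:
    q=np.array(c)+p[0]*ex+p[1]*ey; d=px2w(s,*uv,14)[:2]-q; print(n,p,w2px(s,[*q,14]).round(0),uv,'mm ex,ey',d@ex,d@ey)
E
```

```text
O4 (-50, -33) [416. 143.] (416, 145) mm ex,ey 1.1389987098826873 -0.18513747211306691
O4 (-50, 33) [517. 143.] (516, 145) mm ex,ey 1.3413057250988556 -0.7882266500147836
O4 (50, -33) [408. 285.] (409, 286) mm ex,ey 0.6288561886610282 0.9306031329171789
O4 (50, -7) [444. 285.] (445, 286) mm ex,ey 0.7133978142291908 0.8761881544792604
O3 (-50, -33) [290. 144.] (292, 146) mm ex,ey 1.2083940143359266 1.0336952816875529
O3 (-50, 33) [391. 144.] (391, 146) mm ex,ey 1.4088243646624978 -0.19826720572815032
O1 (50, -33) [289. 133.] (291, 132) mm ex,ey -0.6349579454156375 1.1100172552452543
O1 (50, -7) [329. 133.] (330, 132) mm ex,ey -0.5570986736274014 0.3902486342611838
```

Request:
move_arm --motion "0.6 -0.3 -3 0 0 0.3;0.6 -0.3 -6 0 0 0.3;0.6 -0.3 -9 0 0 0.3;0.6 -0.3 -11 0 0 0.3;0.6 -0.3 -12 0 0 0.3;0.6 -0.3 -12.3 0 0 0.3;0.6 -0.3 -12.3 0 0 0.3;0.6 -0.3 -12.3 0 0 0.3"

```text
time: 11.82
tool_pos: [579.0, 269.1, 36.1]
tcp_rot: [-90.0, -0.1, 24.2]
ft_force: [1.2, -0.1, -0.4]
finger_gap: 25.6
```

Request:
move_arm --motion "0 0 -0.3 0 0 0;0 0 -0.5 0 0 0;0 0 -0.5 0 0 0;0 0 -0.5 0 0 0"

```text
time: 12.15
tool_pos: [577.9, 268.9, 29.7]
tcp_rot: [-90.0, -0.0, 24.3]
ft_force: [-0.6, -0.6, -1.1]
finger_gap: 24.8
```

Request:
move_arm --motion "0 0 -0.2 0 0 0;0 0 -0.4 0 0 0;0 0 -0.4 0 0 0"

```text
time: 12.4
tool_pos: [577.4, 268.7, 24.7]
tcp_rot: [-90.0, 0.0, 24.3]
ft_force: [-0.6, 0.2, -0.6]
finger_gap: 24.7
```

Request:
move_arm --motion "0 0 -0.2 0 0 0;0 0 -0.3 0 0 0;0 0 -0.3 0 0 0"

```text
time: 12.65
tool_pos: [579.2, 269.5, 24.0]
tcp_rot: [-90.0, -0.2, 24.3]
ft_force: [-0.5, 0.2, 7.3]
finger_gap: 24.3
```

Request:
move_arm --motion "0 0 0 0 0 0;0 0 0 0 0 0;0 0 0 0 0 0" --fingers 4.5

```text
time: 12.9
tool_pos: [577.5, 268.7, 22.0]
tcp_rot: [-90.0, 0.0, 24.3]
ft_force: [0.3, -0.5, 0.3]
finger_gap: 45.1
```

Request:
move_arm --motion "0 0 2 0 0 0;0 0 5 0 0 0;0 0 9 0 0 0;-4 -2 12 0 0 0;-8 -4 16 0 0 0;-12 -5 20 0 0 0;-12 -5 22 0 0 0;-12 -5 22 0 0 0;-12 -5 22 0 0 0"

```text
time: 13.65
tool_pos: [458.3, 219.2, 247.9]
tcp_rot: [-90.0, -0.5, 24.3]
ft_force: [0.4, 0.3, 0.4]
finger_gap: 44.8
```

```bash
cat >> h.py <<'E'
def blueL(s): pass
E
python3 - <<'E'
from h import *
s=snap('wrist','w5')
t=readout.sense();print(t['time'],t['tool_pos'],t['tcp_rot'])
braces(s,z0=14,amin=1500,up=2)
E
```

```text
13.7 [458.45700938 219.10590418 245.30257489] [-90.02791782  -0.32532883  24.27334104]
px [57. 80.] err 0.122 mir 1 x 454.6 y -37.8 yaw -84.1
px [477. 255.] err 0.762 mir 0 x 456.3 y 359.9 yaw -135.2
px [328. 316.] err 0.102 mir 0 x 565.2 y 286.2 yaw 24.8
```

Request:
move_arm --motion "5.5 -25 0 0 0 -60;5.5 -25 0 0 0 -60;5.5 -25 0 0 0 -60;5.5 -25 0 0 0 -60;5.5 -25 0 0 0 -60;5.5 -25 0 0 0 -60;5.5 -25 0 0 0 -60;5.5 -25 0 0 0 -60;5.5 -25 0 0 0 -60;5.5 -25 0 0 0 -60" --fingers 5

```text
time: 14.53
tool_pos: [512.4, -31.8, 240.1]
tcp_rot: [-90.1, 0.2, -35.9]
ft_force: [0.5, 0.4, -1.1]
finger_gap: 50.2
```

Request:
move_arm --motion "5.6 -24.5 -8 0 0 -58.1;5.6 -24.5 -8 0 0 -58.1;5.6 -24.5 -8 0 0 -58.1;5.6 -24.5 -8 0 0 -58.1;5.6 -24.5 -8 0 0 -58.1;5.6 -24.5 -8 0 0 -58.1;5.6 -24.5 -8 0 0 -58.1;5.6 -24.5 -8 0 0 -58.1;5.6 -24.5 -8 0 0 -58.1;5.6 -24.5 -8 0 0 -58.1"

```text
time: 15.37
tool_pos: [568.4, -275.8, 160.8]
tcp_rot: [-90.1, 0.1, -93.6]
ft_force: [-0.5, 0.3, 0.2]
finger_gap: 49.7
```

Request:
move_arm --motion "0 0 0 30 -2 0;0 0 0 30 -2 0;0 0 0 30 -2 0;0 0 0 30 -2 0;0 0 0 30 -2 0;0 0 0 30 -2 0;0 0 0 30 -2 0"

```text
time: 15.95
tool_pos: [568.9, -275.8, 161.7]
tcp_rot: [-90.0, 29.9, -93.7]
ft_force: [0.2, -0.8, 0.0]
finger_gap: 49.7
```

```bash
python3 - <<'E'
from h import *
t=readout.sense();print(t['time'],t['tool_pos'],t['tcp_rot'],t['joint_pos'])
braces(snap('top','top2'),roi=(290,180,440,310))
E
```

```text
15.95 [ 568.86155267 -275.78821535  161.73351405] [-89.98887378  29.93737288 -93.69118713] [-43.46559048  30.16711457  70.11088183  22.87051083  99.17148334
 -39.99850863]
px [404. 221.] err 0.180 mir 1 x 609.3 y -237.6 yaw -3.4
px [356. 218.] err 0.176 mir 1 x 620.1 y -102.2 yaw 87.2
px [326. 277.] err 0.189 mir 1 x 456.8 y -43.7 yaw -85.0
```

Request:
move_arm --motion "0.2 0 -4 0 0 0;0.2 0 -8 0 0 0;0.2 0 -10 0 0 0;0.2 1 -11.7 0 0 0;0.2 2 -13.5 0 0 0;0.2 2.6 -14.6 0 0 0;0.2 3 -15.3 0 0 0;0.2 3 -15.3 0 0 0;0.2 3 -15.3 0 0 0"

```text
time: 16.75
tool_pos: [571.4, -245.9, 10.4]
tcp_rot: [-89.9, 30.0, -93.7]
ft_force: [-0.0, -0.5, -0.0]
finger_gap: 50.2
```

Request:
move_arm --motion "0 0 0 0 0 0;0 0 0 0 0 0;0 0 0 0 0 0;0 0 0 0 0 0;0 0 0 0 0 0;0 0 0 0 0 0" --fingers 0

```text
time: 17.25
tool_pos: [571.8, -247.7, 11.0]
tcp_rot: [-89.8, 30.0, -93.8]
ft_force: [0.4, -1.5, 7.2]
finger_gap: 25.2
```

Request:
move_arm --motion "0 0 2 0 0 0;0 0 5 0 0 0;0 0 8 0 0 0;0 0 9 -7 0.5 0;0 0 9 -14 1 0;0 0 9 -21 1.5 0;0 0 9 -28 2 0;0 0 9 -35 2.5 0;0 0 9 -42 3 0;0 0 9 -45 3 0"

```text
time: 18.08
tool_pos: [571.6, -244.6, 100.3]
tcp_rot: [-89.9, -15.4, -93.7]
ft_force: [-0.8, 0.7, -2.3]
finger_gap: 24.9
```

```bash
python3 - <<'E'
from h import *
t=readout.sense();print(t['time'],t['tool_pos'],t['tcp_rot'],t['joint_pos'],t['finger_gap'])
E
```

```text
18.0833 [ 571.58140045 -244.64059216  100.28923407] [-89.85291301 -15.40014543 -93.73268712] [-19.31021749  13.19868281  94.33513273 -15.87499561  68.85013426
 -10.30679303] 24.928437327139356
```

Request:
move_arm --motion "0 0 0 -7 0.5 0;0 0 0 -14 1 0;0 0 0 -21 1.5 0;0 0 0 -28 2 0;0 0 0 -35 2.4 0;0 0 0 -42 2.9 0;0 0 0 -44.6 3 0;0 0 0 -44.6 3 0"

```text
time: 18.75
tool_pos: [569.1, -244.7, 95.8]
tcp_rot: [-90.7, -59.9, -93.1]
ft_force: [0.0, 0.3, -0.6]
finger_gap: 25.1
```

```bash
python3 - <<'E'
from h import *
t=readout.sense();print(t['time'],t['tool_pos'],t['tcp_rot'],t['joint_pos'],t['finger_gap'])
s=snap('side','s1'); im=s['image']
cv2.imwrite('pics/s1c.png',cv2.resize(im[130:300,250:470],None,fx=3.4,fy=3.4,interpolation=cv2.INTER_CUBIC))
E
```

```text
18.75 [ 569.05375954 -244.68671015   95.84133001] [-90.74082678 -59.8563021  -93.06849036] [  1.82538009  27.85310241  96.81115859 -61.75247805  77.62410441
  32.65826624] 25.130269913594155
```

View pics/s1c.png

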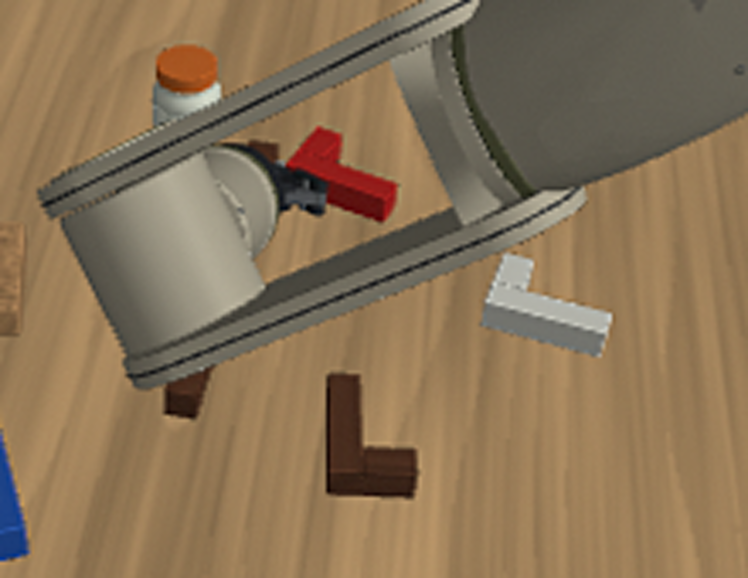

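Request:
move_arm --motion "0 0 -2 0 0 0;0 0 -4 0 0 0;0 0 -4.6 0 0 0;0 0 -4.8 0 0 0;0 0 -4.8 0 0 0"

```text
time: 19.22
tool_pos: [570.9, -246.9, 52.0]
tcp_rot: [-89.9, -59.7, -94.0]
ft_force: [-0.5, -0.1, -0.8]
finger_gap: 25.0
```

Request:
move_arm --motion "0 0 -0.2 0 0 0;0 0 -0.4 0 0 0;0 0 -0.4 0 0 0"

```text
time: 19.47
tool_pos: [571.1, -246.3, 48.0]
tcp_rot: [-89.9, -59.7, -94.0]
ft_force: [0.5, -0.8, -0.7]
finger_gap: 24.7
```

Request:
move_arm --motion "0 0 -0.15 0 0 0;0 0 -0.3 0 0 0;0 0 -0.3 0 0 0"

```text
time: 19.72
tool_pos: [571.1, -246.2, 44.6]
tcp_rot: [-89.9, -59.8, -93.9]
ft_force: [-1.2, 1.2, 1.0]
finger_gap: 25.0
```

Request:
move_arm --motion "0 0 -0.1 0 0 0;0 0 -0.2 0 0 0;0 0 -0.2 0 0 0"

```text
time: 19.97
tool_pos: [571.1, -246.2, 44.4]
tcp_rot: [-89.9, -59.9, -94.0]
ft_force: [-5.2, 5.7, 11.9]
finger_gap: 24.9
```

Request:
move_arm --motion "0 0 0 0 0 0;0 0 0 0 0 0;0 0 0 0 0 0;0 0 0 0 0 0" --fingers 5

```text
time: 20.3
tool_pos: [570.6, -246.2, 42.0]
tcp_rot: [-90.1, -59.7, -93.8]
ft_force: [-0.5, -0.1, -0.1]
finger_gap: 50.1
```

Request:
move_arm --motion "0 1.3 0.75 0 0 0;0 2.6 1.5 0 0 0;0 4.3 2.5 0 0 0;0 6.9 4 0 0 0;0 6.9 6 0 0 0;0 6.9 10 0 0 0;0 6.9 13 0 0 0;0 6.9 13 0 0 0"

```text
time: 20.97
tool_pos: [574.6, -175.4, 180.8]
tcp_rot: [-88.7, -59.7, -94.8]
ft_force: [0.1, -0.5, 0.7]
finger_gap: 49.6
```

```bash
python3 - <<'E'
from h import *
t=readout.sense();print(t['time'],t['tool_pos'],t['tcp_rot'],t['joint_pos'],t['finger_gap'])
s=snap('wrist','w6')
c=np.array([608.5-36.9,-243.,0])
cv2.imwrite('pics/w6s.png',cv2.resize(s['image'],(400,300)))
E
```

```text
20.9667 [ 574.5589196  -175.4111531   180.78069972] [-88.7245166  -59.70140007 -94.82964944] [  8.37467468  21.5630265   94.27009901 -57.89519583  86.45570658
  28.74264514] 49.645350633985736
```

View pics/w6s.png

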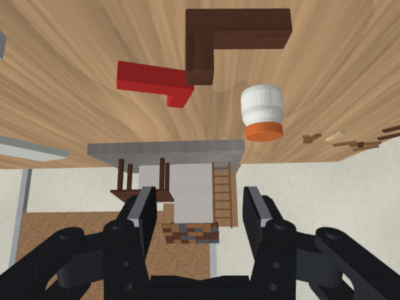

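The brace stands on its long leg (short leg at (200,60) in the small picture, upright). Now I go round to the other side.

Request:
move_arm --motion "0 -3 3 7 -0.5 0;0 -6 3 14 -1 0;0 -9 3 21 -1.4 0;0 -12 3 28 -1.9 0;0 -14 3 35 -2.4 0;0 -14 3 42 -2.8 0;0 -14 3 49 -3.3 0;0 -14 3 56 -3.8 0;0 -14 3 60 -4 0"

```text
time: 21.77
tool_pos: [570.9, -317.9, 203.3]
tcp_rot: [-89.9, 0.8, -93.9]
ft_force: [0.3, -0.8, -0.4]
finger_gap: 50.0
```

Request:
move_arm --motion "0 0 0 7 -0.5 0;0 0 0 14 -1 0;0 0 0 21 -1.4 0;0 0 0 28 -1.9 0;0 0 0 35 -2.4 0;0 0 0 42 -2.8 0;0 0 0 49 -3.3 0;0 0 0 56 -3.8 0;0 0 0 60 -4 0;0 0 0 60 -4 0"

```text
time: 22.6
tool_pos: [568.9, -316.4, 195.9]
tcp_rot: [-91.0, 61.2, -94.8]
ft_force: [-0.5, 0.5, -1.3]
finger_gap: 50.2
```

```bash
python3 - <<'E'
from h import *
t=readout.sense();print(t['time'],t['tool_pos'],t['tcp_rot'],t['joint_pos'],t['finger_gap'])
s=snap('top','top3'); snap('side','s2');snap('wrist','w7')
w=load('w7');print(w2px(w,[571,-243,66]),w2px(w,[571,-243,0]))
E
```

```text
22.6 [ 568.89702294 -316.38466075  195.86885956] [-91.04788495  61.2440416  -94.80195093] [-52.68738751  55.3837762   44.58176293  44.30321368 124.69750835
 -37.73690063] 50.224100605878
[313.49912336 337.10605037] [314.40501575 379.6237839 ]
```

Request:
move_arm --motion "0.2 0.8 -4 0 0 0;0.2 0.8 -8 0 0 0;0.2 0.8 -11 0 0 0;0.2 0.8 -11 0 0 0;0.2 0.8 -11 0 0 0;0.2 0.8 -11 0 0 0"

```text
time: 23.25
tool_pos: [574.1, -309.7, 96.2]
tcp_rot: [-89.6, 60.3, -93.4]
ft_force: [0.2, -0.8, 0.1]
finger_gap: 50.1
```

```bash
python3 - <<'E'
from h import *
t=readout.sense();print(t['time'],t['tool_pos'],t['tcp_rot'],t['joint_pos'],t['finger_gap'])
s=snap('wrist','w8');print(w2px(s,[571,-243,66]),w2px(s,[571,-243,0]),w2px(s,[643,-243,26]))
cv2.imwrite('pics/w8s.png',cv2.resize(s['image'],(480,360)))
E
```

```text
23.25 [ 574.077852   -309.67123042   96.16969991] [-89.58037619  60.31484755 -93.35339574] [-52.05945149  60.87293608  46.15237123  41.11197566 118.32599576
 -43.87937494] 50.139440985815625
[305.26522364 243.22129898] [307.22769428 314.24902015] [426.32539558 283.53739543]
```

View pics/w8s.png

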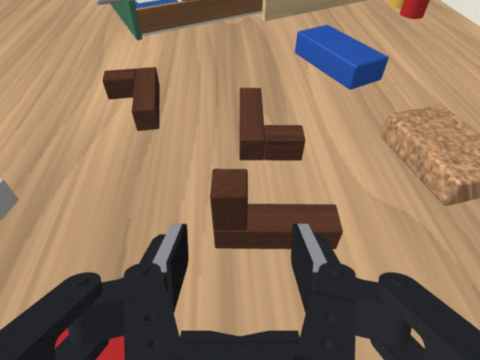

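Short leg's top at (305,247), predicted (305,243): good. Approach and grip.

Request:
move_arm --motion "-0.3 1.5 -2 0 0 0;-0.3 3 -2.9 0 0 0;-0.3 4.5 -3.6 0 0 0;-0.3 6 -4.4 0 0 0;-0.3 7 -5 0 0 0;-0.3 7 -5 0 0 0;-0.3 7 -5 0 0 0"

```text
time: 23.88
tool_pos: [570.7, -240.0, 44.9]
tcp_rot: [-89.7, 60.4, -93.5]
ft_force: [0.7, -0.4, 0.2]
finger_gap: 50.0
```

Request:
move_arm --motion "0 0 0 0 0 0;0 0 0 0 0 0;0 0 0 0 0 0;0 0 0 0 0 0;0 0 0 0 0 0;0 0 0 0 0 0" --fingers 0

```text
time: 24.38
tool_pos: [570.4, -240.8, 44.0]
tcp_rot: [-89.7, 60.5, -93.6]
ft_force: [-0.8, -2.7, 6.9]
finger_gap: 24.9
```

Request:
move_arm --motion "0 0 2 0 0 0;0 0 5 0 0 0;0 0 7 -7 0.5 0;0 0 7 -14 1 0;0 0 7 -21 1.5 0;0 0 7 -28 2 0;0 0 7 -35 2.4 0;0 0 7 -42 2.9 0;0 0 7 -45 3 0;0 0 7 -45 3 0"

```text
time: 25.22
tool_pos: [571.2, -237.8, 114.9]
tcp_rot: [-89.8, 15.2, -93.6]
ft_force: [-0.8, 0.4, -0.5]
finger_gap: 25.2
```

Request:
move_arm --motion "0 0 0 -7 0.5 0;0 0 0 -14 1 0;0 0 0 -21 1.5 0;0 0 0 -28 2 0;0 0 0 -35 2.4 0;0 0 0 -42 2.9 0;0 0 0 -45 3 0;0 0 0 -45 3 0"

```text
time: 25.88
tool_pos: [568.2, -237.3, 109.3]
tcp_rot: [-90.4, -29.7, -93.5]
ft_force: [-0.1, 0.6, -0.5]
finger_gap: 24.5
```

```bash
python3 - <<'E'
from h import *
t=readout.sense();print(t['time'],t['tool_pos'],t['tcp_rot'],t['joint_pos'],t['finger_gap'])
E
```

```text
25.8833 [ 568.19160708 -237.3089566   109.29284684] [-90.4212141  -29.67977104 -93.54718647] [-10.63448262  13.39860084  97.0351063  -31.75490678  69.28479833
   4.44057471] 24.541256453593643
```

Request:
move_arm --motion "0 0 -4 0 0 0;0 0 -8 0 0 0;0 0 -9.3 0 0 0;0 0 -9.4 0 0 0;0 0 -9.4 0 0 0"

```text
time: 26.3
tool_pos: [568.8, -240.4, 17.8]
tcp_rot: [-90.2, -29.6, -93.9]
ft_force: [0.1, -1.4, -0.1]
finger_gap: 24.8
```

Request:
move_arm --motion "0 0 -0.15 0 0 0;0 0 -0.3 0 0 0;0 0 -0.3 0 0 0"

```text
time: 26.55
tool_pos: [570.6, -239.7, 16.7]
tcp_rot: [-89.9, -29.7, -93.9]
ft_force: [-0.5, 1.0, -1.0]
finger_gap: 25.0
```

Request:
move_arm --motion "0 0 -0.1 0 0 0;0 0 -0.2 0 0 0;0 0 -0.2 0 0 0"

```text
time: 26.8
tool_pos: [569.8, -239.1, 13.5]
tcp_rot: [-90.0, -29.7, -93.8]
ft_force: [0.4, -0.3, -1.0]
finger_gap: 24.7
```

Request:
move_arm --motion "0 0 -0.1 0 0 0;0 0 -0.25 0 0 0;0 0 -0.25 0 0 0"

```text
time: 27.05
tool_pos: [570.0, -239.2, 11.9]
tcp_rot: [-90.0, -29.7, -93.8]
ft_force: [-2.8, 3.5, 10.1]
finger_gap: 24.4
```

Request:
move_arm --motion "0 0 0 0 0 0;0 0 0 0 0 0;0 0 0 0 0 0;0 0 0 0 0 0" --fingers 5

```text
time: 27.38
tool_pos: [569.6, -239.2, 10.6]
tcp_rot: [-90.0, -29.7, -93.8]
ft_force: [0.3, -0.5, 1.0]
finger_gap: 50.0
```

Request:
move_arm --motion "0 1 1.7 0 0 0;0 2 3.4 0 0 0;0 3 6 0 0 0;0 3 10 0 0 0;0 3 13 8 -0.5 0;0 3 17 15 -1 0;0 3 20 22 -1.5 0;0 3 22 29.7 -2 0;0 3 22 29.7 -2 0;0 3 22 29.7 -2 0"

```text
time: 28.22
tool_pos: [570.2, -212.2, 232.9]
tcp_rot: [-89.8, 0.0, -94.1]
ft_force: [0.0, -0.2, 0.1]
finger_gap: 50.4
```

```bash
python3 - <<'E'
from h import *
s=snap('wrist','w9');t=readout.sense();print(t['time'],t['tool_pos'],t['tcp_rot'],t['joint_pos'],t['finger_gap'])
braces(s,amin=1000,up=2)
E
```

```text
28.2667 [ 569.30792853 -210.71196032  230.46592652] [-9.00168469e+01  2.29787918e-02 -9.39877060e+01] [-2.51579466e+01  8.59763804e+00  8.41217479e+01  1.53608979e-02
  8.73046226e+01 -2.11709695e+01] 49.86951519701685
px [188.  30.] err 0.061 mir 0 x 497.8 y -38.3 yaw -83.8
px [359.  75.] err 0.063 mir 1 x 619.9 y -100.8 yaw 85.4
px [353. 254.] err 0.095 mir 0 x 606.9 y -249.8 yaw -4.8
```

```bash
python3 - <<'E'
from h import *
s=snap('top','top4');braces(s,roi=(250,150,440,330))
cv2.imwrite('pics/x4.png',np.hstack([cv2.resize(s['image'][170:320,270:430],(480,450)),cv2.resize(load('w9')['image'][0:225,0:160],(320,450))]))
E
```

```text
px [356. 218.] err 0.161 mir 1 x 621.3 y -103.6 yaw 87.2
px [326. 277.] err 0.169 mir 1 x 458.0 y -45.6 yaw -82.2
```

View pics/x4.png

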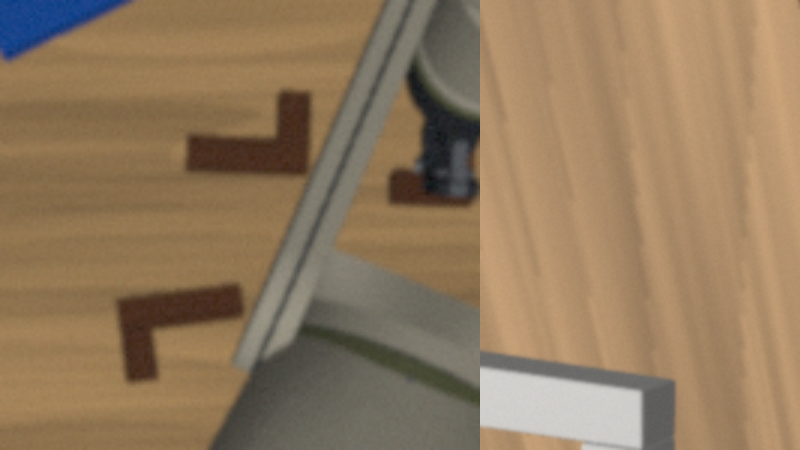

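Request:
move_arm --motion "1 -1.5 0 0 0 7;2 -3 0 0 0 14;3 -4.5 0 0 0 21;4.1 -5.9 -2 0 0 28;4.1 -5.9 -4 0 0 35;4.1 -5.9 -6 0 0 42;4.1 -5.9 -8 0 0 49;4.1 -5.9 -9 0 0 56;4.1 -5.9 -10 0 0 63;4.1 -5.9 -10 0 0 68"

```text
time: 29.15
tool_pos: [608.2, -264.8, 124.5]
tcp_rot: [-90.1, 0.6, -25.3]
ft_force: [0.3, 0.1, -0.2]
finger_gap: 50.1
```

Request:
move_arm --motion "0 0 0 0 0 7;0 0 0 0 0 14;0 0 0 0 0 21.2;0 0 0 0 0 21.2;0 0 0 0 0 21.2"

```text
time: 29.57
tool_pos: [610.0, -266.2, 128.6]
tcp_rot: [-90.0, 0.3, -4.7]
ft_force: [-0.3, 0.2, -0.4]
finger_gap: 50.0
```

```bash
python3 - <<'E'
from h import *
s=snap('wrist','w10');t=readout.sense();print(t['time'],t['tool_pos'],t['tcp_rot'],t['joint_pos'],t['finger_gap'])
E
```

```text
29.6167 [ 610.21524425 -266.59059266  129.08706587] [-89.98689786   0.24789114  -4.78266892] [-2.79622258e+01  2.13815179e+01  7.98180889e+01 -8.71195960e-02
  7.90334432e+01 -1.13162781e+02] 50.20262768890195
```

Request:
move_arm --motion "0 -0.35 -4 0 0 0;0 -0.35 -8 0 0 0;0 -0.35 -10.5 0 0 0;0 -0.35 -11.5 0 0 0;0 -0.35 -12.2 0 0 0;0 -0.35 -12.2 0 0 0;0 -0.35 -12.2 0 0 0"

```text
time: 30.2
tool_pos: [611.9, -272.2, 10.5]
tcp_rot: [-90.1, -0.0, -4.7]
ft_force: [-0.2, -0.2, 0.7]
finger_gap: 50.0
```

Request:
move_arm --motion "0 0 0 0 0 0;0 0 0 0 0 0;0 0 0 0 0 0;0 0 0 0 0 0;0 0 0 0 0 0;0 0 0 0 0 0" --fingers 0

```text
time: 30.7
tool_pos: [612.6, -272.7, 11.6]
tcp_rot: [-90.1, -0.1, -4.6]
ft_force: [0.0, -0.0, 6.3]
finger_gap: 24.9
```

Request:
move_arm --motion "0 0 2 0 0 0;0 0 5 0 0 0;0 0 9 0 0 0;0 0 13 0 0 0;0 0 15 0 0 0;0 0 15 0 0 0"

```text
time: 31.2
tool_pos: [614.5, -273.7, 168.1]
tcp_rot: [-90.3, -0.6, -4.6]
ft_force: [0.1, -0.1, -0.5]
finger_gap: 25.0
```

Request:
move_arm --motion "-3.4 30.6 0 0 0 15;-3.4 30.6 0 0 0 15;-3.4 30.6 0 0 0 15;-3.4 30.6 0 0 0 15;-3.4 30.6 0 0 0 15;-3.4 30.6 0 0 0 15;-3.4 30.6 0 0 0 15;-3.4 30.6 0 0 0 15;-3.4 30.6 0 0 0 15;-3.4 30.6 0 0 0 15"

```text
time: 32.03
tool_pos: [576.5, 35.3, 158.7]
tcp_rot: [-90.0, 0.1, 10.5]
ft_force: [-0.6, 0.1, 0.4]
finger_gap: 24.5
```

Request:
move_arm --motion "-3.4 30.6 0 0 0 13.9;-3.4 30.6 0 0 0 13.9;-3.4 30.6 0 0 0 13.9;-3.4 30.6 0 0 0 13.9;-3.4 30.6 0 0 0 13.9;-3.4 30.6 0 0 0 13.9;-3.4 30.6 0 0 0 13.9;-3.4 30.6 0 0 0 13.9;-3.4 30.6 0 0 0 13.9;-3.4 30.6 0 0 0 13.9"

```text
time: 32.87
tool_pos: [543.2, 339.6, 158.3]
tcp_rot: [-90.1, 0.1, 24.3]
ft_force: [0.2, -0.8, -1.2]
finger_gap: 24.7
```

```bash
python3 - <<'E'
from h import *
s=snap('wrist','w11');t=readout.sense();print(t['time'],t['tool_pos'],t['tcp_rot'],t['joint_pos'],t['finger_gap'])
m=dark(s,1);T=t['tool_pos'];a=np.radians(t['tcp_rot'][2]);ex=np.array([np.cos(a),np.sin(a)]);ey=np.array([-ex[1],ex[0]])
for z in(T[2]+18,T[2]+13):
  print([w2px(s,[*(T[:2]+(p[0]-5)*ex+(p[1]+20)*ey),z]).round(0).tolist() for p in L])
# row/col extents of held brace
ys=np.where(m[:, 320]>0)[0];print('col320',ys.min(),ys.max())
for u in(420,440): ys=np.where(m[:,u]>0)[0];print(u,ys[ys>100].min(),ys[ys<320].max())
for v in(190,220):xs=np.where(m[v]>0)[0];xs=xs[(xs>240)];print(v,xs.min(),xs.max())
E
```

```text
32.9167 [543.40867299 338.68173396 158.37605793] [-90.05950867   0.14091453  24.23197046] [ 2.73766078e+01  1.61729224e+01  8.30412222e+01 -5.23434704e-02
  8.09298259e+01 -8.68471193e+01] 24.900727676040074
[[267.0, 174.0], [277.0, 455.0], [350.0, 455.0], [355.0, 258.0], [485.0, 259.0], [495.0, 174.0]]
[[269.0, 171.0], [278.0, 444.0], [349.0, 444.0], [354.0, 253.0], [479.0, 253.0], [489.0, 172.0]]
col320 158 442
420 108 284
440 157 247
190 251 492
220 277 488
```

Request:
move_arm --motion "0.1 0.6 -3 0 0 0;0.1 0.6 -6 0 0 0;0.1 0.6 -9 0 0 0;0.1 0.6 -11 0 0 0;0.1 0.6 -12.2 0 0 0;0.1 0.6 -12.4 0 0 0;0.1 0.6 -12.4 0 0 0;0.1 0.6 -12.4 0 0 0"

```text
time: 33.58
tool_pos: [545.3, 346.1, 36.7]
tcp_rot: [-90.0, -0.0, 24.2]
ft_force: [0.1, -0.0, 0.1]
finger_gap: 24.9
```

Request:
move_arm --motion "0 0 -0.3 0 0 0;0 0 -0.6 0 0 0;0 0 -0.6 0 0 0"

```text
time: 33.83
tool_pos: [544.1, 346.5, 29.3]
tcp_rot: [-90.0, 0.0, 24.3]
ft_force: [0.2, -0.9, -0.8]
finger_gap: 24.8
```

Request:
move_arm --motion "0 -0.15 -0.2 0 0 0;0 -0.15 -0.35 0 0 0;0 -0.15 -0.35 0 0 0"

```text
time: 34.08
tool_pos: [544.1, 344.9, 25.7]
tcp_rot: [-90.0, 0.1, 24.3]
ft_force: [1.5, 0.9, -0.3]
finger_gap: 25.1
```

Request:
move_arm --motion "0 0 -0.15 0 0 0;0 0 -0.25 0 0 0;0 0 -0.25 0 0 0"

```text
time: 34.33
tool_pos: [545.9, 345.8, 25.6]
tcp_rot: [-90.0, -0.2, 24.3]
ft_force: [-0.4, -0.8, 11.0]
finger_gap: 24.6
```

Request:
move_arm --motion "0 0 0 0 0 0;0 0 0 0 0 0;0 0 0 0 0 0" --fingers 4.5

```text
time: 34.58
tool_pos: [543.4, 344.7, 22.4]
tcp_rot: [-90.0, 0.1, 24.3]
ft_force: [-0.3, -0.5, -0.1]
finger_gap: 45.2
```

Request:
move_arm --motion "0 0 2 0 0 0;0 0 5 0 0 0;0 0 9 0 0 0;2 -2 12 0 0 0;4 -4 16 0 0 0;6 -6 20 0 0 0;6 -6 22 0 0 0;6 -6 22 0 0 0;6 -6 22 0 0 0"

```text
time: 35.33
tool_pos: [605.5, 284.6, 245.8]
tcp_rot: [-90.0, -0.2, 24.2]
ft_force: [0.2, 0.3, -0.4]
finger_gap: 45.2
```

```bash
python3 - <<'E'
from h import *
s=snap('wrist','w12')
t=readout.sense();print(t['time'],t['tool_pos'],t['tcp_rot'])
braces(s,z0=14,amin=1500,up=2)
b=braces(s,z0=14,amin=1500,up=2,mask=blue,h=.01)
E
```

```text
35.3833 [604.06368351 284.74902745 243.1092222 ] [-8.99943522e+01  4.50270157e-02  2.42473073e+01]
px [455. 130.] err 0.530 mir 1 x 508.9 y 368.5 yaw 117.4
px [328. 144.] err 0.104 mir 0 x 568.0 y 287.6 yaw 24.2
px [315.  43.] err 0.048 mir 0 x 468.2 y 241.4 yaw 25.7
px [417.  42.] err 0.050 mir 1 x 451.0 y 280.2 yaw 23.6
px [ 49. 229.] err 0.450 mir 1 x 735.0 y 78.6 yaw 110.6
```

View pics/w12.png

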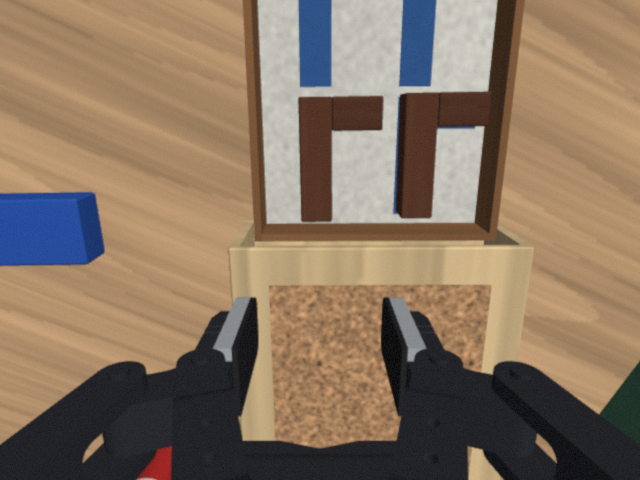

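O3 shows no blue. O4 shows slivers of about 2 mm of blue at (398,150) and (455,127), close enough. Next is the brace at (620,-101). I re-check it with the top camera while moving.

Request:
move_arm --motion "2.8 -21.5 -4 0 0 -15;2.8 -21.5 -4 0 0 -15;2.8 -21.5 -4 0 0 -15;2.8 -21.5 -4 0 0 -15;2.8 -21.5 -4 0 0 -15;2.8 -21.5 -4 0 0 -15;2.8 -21.5 -4 0 0 -15" --fingers 5

```text
time: 35.97
tool_pos: [630.0, 66.5, 198.9]
tcp_rot: [-90.0, 0.4, 9.1]
ft_force: [-0.7, 0.6, -0.1]
finger_gap: 49.9
```

```bash
python3 - <<'E'
from h import *
s=snap('wrist','w13');t=readout.sense();print(t['time'],t['tool_pos'],t['tcp_rot'])
braces(s,amin=1000,up=2)
braces(snap('top','top5'),roi=(250,150,440,330))
E
```

```text
36.0167 [630.22104384  68.71488888 199.88371494] [-89.95373489   0.36589676   9.14325026]
px [525. 137.] err 0.719 mir 1 x 512.6 y 208.0 yaw -172.7
px [604. 179.] err 0.054 mir 0 x 567.4 y 296.1 yaw 24.2
px [ 84. 149.] err 0.078 mir 1 x 620.5 y -100.1 yaw 86.9
px [356. 218.] err 0.159 mir 1 x 620.7 y -102.4 yaw 87.2
px [326. 277.] err 0.168 mir 1 x 458.6 y -44.9 yaw -83.6
```

Request:
move_arm --motion "2.9 -21 -4 0 0 -13.6;2.9 -21 -4 0 0 -13.6;2.9 -21 -4 0 0 -13.6;2.9 -21 -4 0 0 -13.6;2.9 -21 -4 0 0 -13.6;2.9 -21 -4 0 0 -13.6;2.9 -21 -4 0 0 -13.6"

```text
time: 36.65
tool_pos: [660.2, -141.1, 161.0]
tcp_rot: [-90.0, 0.2, -4.4]
ft_force: [-0.1, -0.4, -0.5]
finger_gap: 50.1
```

Request:
move_arm --motion "0 0 0 2.4 29.9 0;0 0 0 2.4 29.9 0;0 0 0 2.4 29.9 0;0 0 0 2.4 29.9 0;0 0 0 2.4 29.9 0;0 0 0 2.4 29.9 0;0 0 0 2.4 29.9 0"

```text
time: 37.23
tool_pos: [661.1, -137.3, 159.9]
tcp_rot: [-89.8, 30.2, -4.1]
ft_force: [-0.0, 0.2, -0.7]
finger_gap: 49.8
```

```bash
python3 - <<'E'
from h import *
t=readout.sense();print(t['time'],t['tool_pos'],t['tcp_rot'],t['joint_pos'])
E
```

```text
37.2333 [ 661.12768    -137.29355014  159.87073668] [-89.79987575  30.19746638  -4.06999608] [ -13.60420476   54.89487484   34.44261554   -5.31502978  120.43561855
 -100.95543863]
```

Request:
move_arm --motion "0 0 -4 0 0 0;-0.1 0 -8 0 0 0;-0.2 -0.1 -10 0 0 0;-1.2 -0.1 -11.6 0 0 0;-2.2 -0.1 -13.3 0 0 0;-2.8 -0.1 -14.4 0 0 0;-3.2 -0.1 -15 0 0 0;-3.2 -0.1 -15 0 0 0;-3.2 -0.1 -15 0 0 0"

```text
time: 37.98
tool_pos: [629.6, -140.8, 15.1]
tcp_rot: [-89.9, 29.9, -4.3]
ft_force: [1.1, -0.4, 0.1]
finger_gap: 50.0
```

Request:
move_arm --motion "0 0 0 0 0 0;0 0 0 0 0 0;0 0 0 0 0 0;0 0 0 0 0 0;0 0 0 0 0 0;0 0 0 0 0 0" --fingers 0

```text
time: 38.48
tool_pos: [630.4, -141.4, 14.8]
tcp_rot: [-89.9, 29.9, -4.3]
ft_force: [2.0, 0.7, 6.5]
finger_gap: 24.6
```

Request:
move_arm --motion "0 0 2 0 0 0;0 0 5 0 0 0;0 0 9 0 0 0;0 0 12 0 0 0;0 0 12 0 0 0"

```text
time: 38.9
tool_pos: [632.7, -142.2, 142.0]
tcp_rot: [-90.0, 29.4, -4.4]
ft_force: [-0.0, -0.7, 1.1]
finger_gap: 24.8
```

```bash
python3 - <<'E'
from h import *
t=readout.sense();print(t['time'],t['tool_pos'],t['tcp_rot'],t['joint_pos'])
E
```

```text
38.9 [ 632.65589327 -142.17871486  141.96605815] [-90.01409165  29.36269138  -4.36595833] [ -14.42241892   48.60648686   45.62417017   -5.42120137  114.65477903
 -101.05336949]
```

Request:
move_arm --motion "-1 -2 0 0 0 -7;-2 -4 0 0 0 -14;-3 -6 0 0 0 -21;-4 -8 0 0 0 -28;-5 -9 0 0 0 -35;-6.2 -10.4 0 0 0 -42;-6.2 -10.4 0 0 0 -49;-6.2 -10.4 0 0 0 -56;-6.2 -10.4 0 0 0 -63;-6.2 -10.4 0 0 0 -70"

```text
time: 39.73
tool_pos: [567.0, -246.1, 132.8]
tcp_rot: [-89.8, 30.1, -74.7]
ft_force: [1.0, -0.9, -0.4]
finger_gap: 24.8
```

Request:
move_arm --motion "0 0 0 0 0 -7;0 0 0 0 0 -14;0 0 0 0 0 -19.5;0 0 0 0 0 -19.5;0 0 0 0 0 -19.5"

```text
time: 40.15
tool_pos: [566.4, -245.7, 133.2]
tcp_rot: [-89.8, 30.1, -93.7]
ft_force: [0.9, 0.8, -0.9]
finger_gap: 24.8
```

```bash
python3 - <<'E'
from h import *
t=readout.sense();print(t['time'],t['tool_pos'],t['tcp_rot'],t['joint_pos'],t['finger_gap'])
E
```

```text
40.15 [ 566.35087735 -245.65808324  133.20856028] [-89.80589042  30.06321493 -93.65111103] [-41.90825482  28.43204648  75.57880529  23.39297484  95.09697128
 -40.07432696] 24.793889589611933
```

Request:
move_arm --motion "0.4 0 0 -7 0.5 0;0.4 0 0 -14 0.9 0;0.4 0 0 -21 1.4 0;0.4 0 0 -28 1.8 0;0.4 0 0 -35 2.3 0;0.4 0 0 -42 2.7 0;0.4 0 0 -45 2.9 0;0.4 0 0 -45 2.9 0"

```text
time: 40.82
tool_pos: [571.9, -241.9, 132.7]
tcp_rot: [-89.9, -15.1, -93.3]
ft_force: [0.1, -0.0, 0.2]
finger_gap: 24.9
```

Request:
move_arm --motion "0 0 0 -7 0.5 0;0 0 0 -14 0.9 0;0 0 0 -21 1.4 0;0 0 -1 -28 1.8 0;0 0 -2 -35 2.3 0;0 0 -4 -42 2.7 0;0 0 -6 -45 2.9 0;0 0 -7.5 -45 2.9 0;0 0 -7.5 -45 2.9 0;0 0 -7.5 -45 2.9 0"

```text
time: 41.65
tool_pos: [570.3, -245.6, 56.8]
tcp_rot: [-90.2, -60.1, -93.5]
ft_force: [0.1, -0.5, -0.5]
finger_gap: 25.0
```

```bash
python3 - <<'E'
from h import *
t=readout.sense();print(t['time'],t['tool_pos'],t['tcp_rot'],t['joint_pos'],t['finger_gap'],t['ft_force'])
E
```

```text
41.65 [ 570.32680884 -245.58569112   56.78672837] [-90.17333482 -60.06655401 -93.4655003 ] [  1.8118027   32.19225373  96.15256675 -62.83515828  75.83620317
  36.27179193] 25.04679683039042 [ 0.07758452 -0.52015193 -0.4534708 ]
```

Request:
move_arm --motion "0 0 -0.4 0 0 0;0 0 -0.7 0 0 0;0 0 -0.7 0 0 0;0 0 -0.7 0 0 0"

```text
time: 41.98
tool_pos: [571.3, -245.6, 52.0]
tcp_rot: [-89.5, -60.1, -94.1]
ft_force: [-0.6, 0.2, -0.6]
finger_gap: 25.1
```

Request:
move_arm --motion "0 0 -0.15 0 0 0;0 0 -0.3 0 0 0;0 0 -0.3 0 0 0"

```text
time: 42.23
tool_pos: [570.6, -245.2, 47.8]
tcp_rot: [-89.7, -60.1, -93.9]
ft_force: [0.2, 0.6, -1.1]
finger_gap: 24.8
```

Request:
move_arm --motion "0 0 -0.1 0 0 0;0 0 -0.2 0 0 0;0 0 -0.2 0 0 0"

```text
time: 42.48
tool_pos: [570.7, -245.2, 45.6]
tcp_rot: [-89.7, -60.1, -93.8]
ft_force: [0.5, 0.6, -0.9]
finger_gap: 24.8
```

Request:
move_arm --motion "0 0 -0.1 0 0 0;0 0 -0.2 0 0 0;0 0 -0.2 0 0 0"

```text
time: 42.73
tool_pos: [571.0, -245.4, 45.5]
tcp_rot: [-89.6, -60.2, -94.0]
ft_force: [-4.0, 2.9, 8.7]
finger_gap: 24.9
```

Request:
move_arm --motion "0 0 -0.1 0 0 0;0 0 -0.2 0 0 0;0 0 -0.2 0 0 0"

```text
time: 42.98
tool_pos: [571.2, -245.7, 45.5]
tcp_rot: [-89.5, -60.4, -94.1]
ft_force: [-7.6, 5.8, 18.9]
finger_gap: 24.8
```

Request:
move_arm --motion "0 0 0.3 0 0 0;0 0 0.3 0 0 0;0 0 0.3 0 0 0;0 0 0.3 0 0 0" --fingers 5

```text
time: 43.32
tool_pos: [570.6, -245.2, 44.4]
tcp_rot: [-89.7, -60.1, -93.8]
ft_force: [-0.1, -1.4, 0.6]
finger_gap: 49.8
```

Request:
move_arm --motion "0 1.3 0.75 0 0 0;0 2.6 1.5 0 0 0;0 4.3 2.5 0 0 0;0 6.9 4 0 0 0;0 6.9 6 0 0 0;0 6.9 10 0 0 0;0 6.9 13 0 0 0;0 6.9 15 0 0 0;0 6.9 15 0 0 0"

```text
time: 44.07
tool_pos: [573.6, -174.5, 201.5]
tcp_rot: [-88.6, -60.0, -94.7]
ft_force: [-0.3, 0.5, 0.4]
finger_gap: 49.7
```

Request:
move_arm --motion "0 -3 3 7 -0.5 0;0 -6 3 14 -1 0;0 -9 3 21 -1.4 0;0 -12 3 28 -1.9 0;0 -14 3 35 -2.4 0;0 -14 3 42 -2.8 0;0 -14 3 49 -3.3 0;0 -14 3 56 -3.8 0;0 -14 3 60 -4 0"

```text
time: 44.82
tool_pos: [571.2, -316.8, 226.6]
tcp_rot: [-89.5, 0.4, -93.8]
ft_force: [-0.1, -0.6, -0.9]
finger_gap: 50.3
```

Request:
move_arm --motion "0 0 0 7 -0.5 0;0 0 0 14 -1 0;0 0 0 21 -1.4 0;0 0 0 28 -1.9 0;0 0 0 35 -2.4 0;0 0 0 42 -2.8 0;0 0 0 49 -3.3 0;0 0 0 56 -3.8 0;0 0 0 60 -4 0;0 0 0 60 -4 0"

```text
time: 45.65
tool_pos: [569.2, -315.5, 219.1]
tcp_rot: [-90.6, 60.8, -94.7]
ft_force: [-0.3, 0.5, -1.9]
finger_gap: 50.3
```

```bash
python3 - <<'E'
from h import *
t=readout.sense();print(t['time'],t['tool_pos'],t['tcp_rot'],t['joint_pos'],t['finger_gap'])
E
```

```text
45.65 [ 569.23379046 -315.48590073  219.07991168] [-90.62068867  60.84091693 -94.68060283] [-52.67972106  53.49153223  44.81253044  44.96968497 125.37480925
 -36.44765564] 50.253791156860906
```

Request:
move_arm --motion "-0.1 0.5 -4 0 0 0;-0.1 0.5 -8 0 0 0;-0.1 0.5 -12 0 0 0;-0.1 0.5 -13 0 0 0;-0.1 0.5 -13 0 0 0;-0.1 0.5 -13 0 0 0"

```text
time: 46.15
tool_pos: [570.5, -310.7, 96.7]
tcp_rot: [-89.6, 60.1, -93.6]
ft_force: [-0.4, -0.2, 1.2]
finger_gap: 50.2
```

```bash
python3 - <<'E'
from h import *
t=readout.sense();print(t['time'],t['tool_pos'],t['tcp_rot'])
s=snap('wrist','w14')
for p in([557,-232,66],[583,-232,66],[583,-260,66],[557,-260,66],[571,-260,0],[657,-260,26]):print(w2px(s,p).round())
m=dark(s,1);xs=np.where(m[250])[0];print(xs.min(),xs.max());ys=np.where(m[100:400,305])[0]+100;print(ys.min(),ys.max());ys=np.where(m[100:400,400])[0]+100;print(ys.min(),ys.max())
E
```

```text
46.15 [ 570.45663927 -310.72735765   96.71972906] [-89.6016473   60.11761032 -93.64944935]
[285. 228.]
[332. 226.]
[337. 265.]
[285. 268.]
[314. 336.]
[462. 303.]
289 336
229 333
275 392
```

Standing as predicted (column 289–336, rows 229–333). Grip and turn.

Request:
move_arm --motion "0.1 1.5 -2 0 0 0;0.1 3 -2.9 0 0 0;0.1 4.5 -3.6 0 0 0;0.1 6 -4.4 0 0 0;0.1 6.9 -5 0 0 0;0.1 6.9 -5 0 0 0;0.1 6.9 -5 0 0 0"

```text
time: 46.78
tool_pos: [571.5, -242.8, 46.8]
tcp_rot: [-89.5, 60.1, -93.6]
ft_force: [0.4, -0.5, -0.3]
finger_gap: 50.3
```

Request:
move_arm --motion "0 0 0 0 0 0;0 0 0 0 0 0;0 0 0 0 0 0;0 0 0 0 0 0;0 0 0 0 0 0;0 0 0 0 0 0" --fingers 0

```text
time: 47.28
tool_pos: [571.3, -243.6, 46.2]
tcp_rot: [-89.5, 60.1, -93.7]
ft_force: [0.6, -3.0, 5.8]
finger_gap: 24.5
```

Request:
move_arm --motion "0 0 2 0 0 0;0 0 5 0 0 0;0 0 7 -7 0.5 0;0 0 7 -14 1 0;0 0 7 -21 1.5 0;0 0 7 -28 2 0;0 0 7 -35 2.4 0;0 0 7 -42 2.9 0;0 0 7 -45 3 0;0 0 7 -45 3 0"

```text
time: 48.12
tool_pos: [572.0, -240.6, 117.0]
tcp_rot: [-89.5, 14.8, -93.6]
ft_force: [-0.3, 0.8, -0.2]
finger_gap: 24.7
```

Request:
move_arm --motion "0 0 0 -7 0.5 0;0 0 0 -14 1 0;0 0 0 -21 1.5 0;0 0 0 -28 2 0;0 0 0 -35 2.4 0;0 0 0 -42 2.9 0;0 0 0 -45 3 0;0 0 -4 -45 3 0;0 0 -8 -45 3 0;0 0 -8 -45 3 0"

```text
time: 48.95
tool_pos: [563.3, -240.7, 24.0]
tcp_rot: [-90.8, -29.8, -93.5]
ft_force: [-1.3, -0.2, -3.6]
finger_gap: 25.3
```

```bash
python3 - <<'E'
from h import *
t=readout.sense();print(t['time'],t['tool_pos'],t['tcp_rot'],t['joint_pos'],t['finger_gap'])
E
```

```text
48.95 [ 563.31277344 -240.70980796   23.99109326] [-90.76544459 -29.75643202 -93.45502519] [-10.98918099  20.14094451  99.08612342 -33.99080816  62.02540754
   9.31825763] 25.272553617922938
```

Request:
move_arm --motion "0 0 0 0 0 0;0 0 -0.4 0 0 0;0 0 -0.6 0 0 0;0 0 -0.6 0 0 0"

```text
time: 49.28
tool_pos: [572.3, -243.1, 31.1]
tcp_rot: [-89.4, -30.0, -94.0]
ft_force: [0.2, -0.1, -0.8]
finger_gap: 25.2
```

Request:
move_arm --motion "0 0 -0.15 0 0 0;0 0 -0.3 0 0 0;0 0 -0.3 0 0 0"

```text
time: 49.53
tool_pos: [571.1, -242.3, 26.4]
tcp_rot: [-89.6, -30.0, -93.9]
ft_force: [0.0, -0.2, -0.7]
finger_gap: 24.8
```

Request:
move_arm --motion "0 0 -0.6 0 0 0;0 0 -1 0 0 0;0 0 -1.2 0 0 0;0 0 -1.2 0 0 0"

```text
time: 49.87
tool_pos: [569.9, -241.9, 12.6]
tcp_rot: [-89.8, -30.0, -93.8]
ft_force: [-0.0, -0.8, -1.2]
finger_gap: 25.3
```

Request:
move_arm --motion "0 0 -0.1 0 0 0;0 0 -0.2 0 0 0;0 0 -0.2 0 0 0"

```text
time: 50.12
tool_pos: [570.8, -242.2, 11.7]
tcp_rot: [-89.7, -30.0, -93.8]
ft_force: [0.0, 0.4, -1.3]
finger_gap: 24.8
```

Request:
move_arm --motion "0 0 -0.1 0 0 0;0 0 -0.2 0 0 0;0 0 -0.2 0 0 0"

```text
time: 50.37
tool_pos: [571.0, -242.3, 11.5]
tcp_rot: [-89.7, -30.1, -93.9]
ft_force: [-6.6, 4.9, 12.8]
finger_gap: 25.3
```

Request:
move_arm --motion "0 0 0.2 0 0 0;0 0 0.2 0 0 0;0 0 0.2 0 0 0;0 0 0.2 0 0 0" --fingers 5

```text
time: 50.7
tool_pos: [570.8, -242.2, 11.7]
tcp_rot: [-89.7, -30.0, -93.8]
ft_force: [0.6, 0.3, -0.2]
finger_gap: 49.7
```

Request:
move_arm --motion "0 1 1.7 0 0 0;0 2 3.4 0 0 0;0 3 6 0 0 0;0 3 10 0 0 0;0 3 13 8 -0.5 0;0 3 17 15 -1 0;0 3 20 22 -1.5 0;0 3 22 29.7 -2 0;0 3 22 29.7 -2 0;0 3 22 29.7 -2 0"

```text
time: 51.53
tool_pos: [571.2, -215.3, 233.9]
tcp_rot: [-89.5, -0.3, -94.1]
ft_force: [-0.2, -0.2, -0.0]
finger_gap: 50.2
```

```bash
python3 - <<'E'
from h import *
s=snap('wrist','w15');t=readout.sense();print(t['time'],t['tool_pos'],t['tcp_rot'],t['joint_pos'],t['finger_gap'])
braces(s,amin=1000,up=2);braces(snap('top','top6'),roi=(250,150,440,330))
E
```

```text
51.5833 [ 570.31012205 -213.76089343  231.44131034] [-89.68620683  -0.33406965 -94.00604726] [-25.25020467   8.47266416  84.15875815  -0.19794111  86.95507664
 -21.23527105] 50.12961418936395
px [185.  27.] err 0.060 mir 1 x 457.5 y -42.8 yaw -83.5
px [351. 254.] err 0.092 mir 0 x 606.8 y -254.9 yaw -4.8
px [326. 277.] err 0.171 mir 1 x 456.1 y -44.9 yaw -85.0
```

Request:
move_arm --motion "1 -1.5 0 0 0 7;2 -3 0 0 0 14;3 -4.5 0 0 0 21;4 -6.1 -2 0 0 28;4 -6.1 -4 0 0 35;4 -6.1 -6 0 0 42;4 -6.1 -8 0 0 49;4 -6.1 -9 0 0 56;4 -6.1 -10 0 0 63;4 -6.1 -10 0 0 68"

```text
time: 52.47
tool_pos: [608.2, -269.9, 125.4]
tcp_rot: [-89.7, 0.3, -25.3]
ft_force: [-0.7, -0.2, -0.0]
finger_gap: 50.1
```

Request:
move_arm --motion "0 0 0 0 0 7;0 0 0 0 0 14;0 0 0 0 0 21.2;0 0 0 0 0 21.2;0 0 0 0 0 21.2;0 0 0 0 0 21.2"

```text
time: 52.97
tool_pos: [610.3, -271.9, 130.4]
tcp_rot: [-89.7, -0.1, -4.8]
ft_force: [-0.2, -1.0, 0.4]
finger_gap: 49.8
```

Request:
move_arm --motion "-0.1 -0.15 -4 0 0 0;-0.1 -0.15 -8 0 0 0;-0.1 -0.15 -10.5 0 0 0;-0.1 -0.15 -11.5 0 0 0;-0.1 -0.15 -12.4 0 0 0;-0.1 -0.15 -12.4 0 0 0;-0.1 -0.15 -12.4 0 0 0"

```text
time: 53.55
tool_pos: [610.7, -275.1, 9.3]
tcp_rot: [-89.7, -0.4, -4.7]
ft_force: [0.1, 0.1, 0.5]
finger_gap: 49.8
```

Request:
move_arm --motion "0 0 0 0 0 0;0 0 0 0 0 0;0 0 0 0 0 0;0 0 0 0 0 0;0 0 0 0 0 0;0 0 0 0 0 0" --fingers 0

```text
time: 54.05
tool_pos: [611.6, -275.8, 10.7]
tcp_rot: [-89.8, -0.5, -4.6]
ft_force: [-0.1, 1.3, 6.7]
finger_gap: 24.9
```

Request:
move_arm --motion "0 0 2 0 0 0;0 0 5 0 0 0;0 0 9 0 0 0;0 0 13 0 0 0;0 0 15 0 0 0;0 0 15 0 0 0"

```text
time: 54.55
tool_pos: [613.5, -276.8, 167.1]
tcp_rot: [-90.0, -0.9, -4.6]
ft_force: [0.1, -0.4, 0.5]
finger_gap: 24.8
```

Request:
move_arm --motion "-8.3 28.6 0 0 0 15;-8.3 28.6 0 0 0 15;-8.3 28.6 0 0 0 15;-8.3 28.6 0 0 0 15;-8.3 28.6 0 0 0 15;-8.3 28.6 0 0 0 15;-8.3 28.6 0 0 0 15;-8.3 28.6 0 0 0 15;-8.3 28.6 0 0 0 15;-8.3 28.6 0 0 0 15"

```text
time: 55.38
tool_pos: [526.9, 11.2, 157.9]
tcp_rot: [-89.7, -0.3, 10.4]
ft_force: [0.0, 0.0, -0.8]
finger_gap: 24.8
```

Request:
move_arm --motion "-8.3 28.6 0 0 0 13.9;-8.3 28.6 0 0 0 13.9;-8.3 28.6 0 0 0 13.9;-8.3 28.6 0 0 0 13.9;-8.3 28.6 0 0 0 13.9;-8.3 28.6 0 0 0 13.9;-8.3 28.6 0 0 0 13.9;-8.3 28.6 0 0 0 13.9;-8.3 28.6 0 0 0 13.9;-8.3 28.6 0 0 0 13.9"

```text
time: 56.22
tool_pos: [444.7, 296.2, 157.5]
tcp_rot: [-89.7, -0.2, 24.2]
ft_force: [-0.4, -1.4, -0.8]
finger_gap: 24.7
```

```bash
python3 - <<'E'
from h import *
s=snap('wrist','w16');t=readout.sense();print(t['time'],t['tool_pos'],t['tcp_rot'],t['finger_gap'])
m=dark(s,1)
ys=np.where(m[:,440]>0)[0];print(440,ys[ys>100].min(),ys[ys<320].max())
for v in(190,220):xs=np.where(m[v]>0)[0];xs=xs[(xs>240)];print(v,xs.min(),xs.max())
E
```

```text
56.2667 [444.84148007 295.5849501  157.5061947 ] [-89.72639785  -0.23048794  24.17340184] 24.87134860835011
440 162 253
190 275 492
220 276 489
```

Request:
move_arm --motion "0.1 0.35 -3 0 0 0;0.1 0.35 -6 0 0 0;0.1 0.35 -9 0 0 0;0.1 0.35 -11 0 0 0;0.1 0.35 -12.2 0 0 0;0.1 0.35 -12.4 0 0 0;0.1 0.35 -12.4 0 0 0;0.1 0.35 -12.4 0 0 0"

```text
time: 56.93
tool_pos: [446.2, 300.7, 35.3]
tcp_rot: [-89.7, -0.4, 24.2]
ft_force: [0.1, -0.1, -1.2]
finger_gap: 24.9
```

Request:
move_arm --motion "0 0 -0.3 0 0 0;0 0 -0.6 0 0 0;0 0 -0.6 0 0 0"

```text
time: 57.18
tool_pos: [445.1, 301.0, 28.2]
tcp_rot: [-89.7, -0.3, 24.3]
ft_force: [-0.6, 0.4, -0.6]
finger_gap: 25.1
```

Request:
move_arm --motion "0 -0.15 -0.15 0 0 0;0.05 -0.2 -0.3 0 0 0;0.05 -0.2 -0.3 0 0 0"

```text
time: 57.43
tool_pos: [445.3, 298.7, 24.7]
tcp_rot: [-89.7, -0.3, 24.3]
ft_force: [-0.2, 0.2, -0.6]
finger_gap: 25.1
```

Request:
move_arm --motion "0 0 -0.15 0 0 0;0 0 -0.25 0 0 0;0 0 -0.25 0 0 0"

```text
time: 57.68
tool_pos: [447.4, 299.8, 24.6]
tcp_rot: [-89.7, -0.5, 24.3]
ft_force: [-0.6, -1.6, 10.3]
finger_gap: 25.0
```

Request:
move_arm --motion "0 0 0 0 0 0;0 0 0 0 0 0;0 0 0 0 0 0" --fingers 4.5

```text
time: 57.93
tool_pos: [444.9, 298.7, 22.0]
tcp_rot: [-89.7, -0.2, 24.3]
ft_force: [-0.4, -0.2, -0.7]
finger_gap: 45.6
```

Request:
move_arm --motion "0 0 2 0 0 0;0 0 5 0 0 0;0 0 9 0 0 0;4 0 12 0 0 0;8 -2 16 0 0 0;10 -3 20 0 0 0;10 -3 22 0 0 0;10 -3 22 0 0 0;10 -3 22 0 0 0"

```text
time: 58.68
tool_pos: [547.9, 268.8, 246.3]
tcp_rot: [-89.7, -0.6, 24.2]
ft_force: [-0.1, 0.6, -0.4]
finger_gap: 45.2
```

```bash
python3 - <<'E'
from h import *
s=snap('wrist','w17')
t=readout.sense();print(t['time'],t['tool_pos'],t['tcp_rot'])
braces(s,z0=14,amin=1500,up=2)
print('blue');braces(s,z0=14,amin=1500,up=2,mask=blue,h=.01)
braces(snap('top','top7'),roi=(290,230,360,320))
E
```

```text
58.7333 [546.16779378 268.79454441 243.37318539] [-89.67187177  -0.38743901  24.21776031]
px [432. 138.] err 0.659 mir 1 x 463.5 y 332.3 yaw -154.2
px [316. 215.] err 0.098 mir 0 x 570.4 y 288.5 yaw 24.1
blue
px [315.  81.] err 0.057 mir 0 x 471.3 y 243.4 yaw 24.2
px [ 48. 288.] err 0.473 mir 1 x 734.3 y 73.9 yaw 119.1
px [326. 277.] err 0.171 mir 1 x 457.9 y -44.9 yaw -82.7
```

View pics/w17.png

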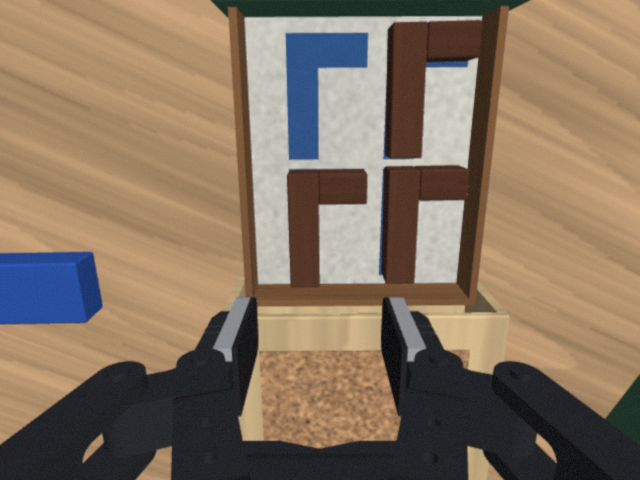

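Outline O1 is free. The brace on O2 lies about 4–5 mm toward the handle (blue strip at (447,64)) and 2 mm left, so I'll go back and nudge it. The other two are fine.

Request:
move_arm --motion "-3 1 -2 0 0 0;-6 2 -6 0 0 0;-10 3 -10 0 0 0;-10 3 -13 0 0 0;-10 3 -17 0 0 0;-10 3 -19.5 0 0 0;-10 3 -21 0 0 0;-10 3 -22 0 0 0;-10 3 -22 0 0 0"

```text
time: 59.53
tool_pos: [441.5, 297.4, 18.1]
tcp_rot: [-89.7, 0.2, 24.3]
ft_force: [-0.8, -0.8, -1.0]
finger_gap: 45.1
```

Request:
move_arm --motion "0 0 0 0 0 0;0 0 0 0 0 0;0 0 0 0 0 0;0 0 0 0 0 0;0 0 0 0 0 0;0 0 0 0 0 0" --fingers 0

```text
time: 60.03
tool_pos: [445.9, 299.1, 23.2]
tcp_rot: [-89.7, -0.4, 24.3]
ft_force: [-0.6, -0.2, 2.3]
finger_gap: 24.6
```

Request:
move_arm --motion "0 0 0.5 0 0 0;0 0 0.7 0 0 0;0.25 0 0.7 0 0 0;0.5 0 0.7 0 0 0;0.5 0 0.7 0 0 0;0.5 0 0.7 0 0 0;0.5 0 0.4 0 0 0;0.5 0 0.1 0 0 0;0.5 0 0 0 0 0;0.5 0 0 0 0 0"

```text
time: 60.87
tool_pos: [451.4, 299.3, 23.2]
tcp_rot: [-89.7, -0.4, 24.3]
ft_force: [0.4, -0.3, 5.8]
finger_gap: 24.7
```

Request:
move_arm --motion "0 0 0 0 0 0;0 0 0 0 0 0;0 0 0 0 0 0" --fingers 4.5

```text
time: 61.12
tool_pos: [449.8, 298.6, 21.8]
tcp_rot: [-89.7, -0.2, 24.3]
ft_force: [0.4, -0.0, 0.2]
finger_gap: 44.8
```

Request:
move_arm --motion "0 0 2 0 0 0;0 0 5 0 0 0;0 0 9 0 0 0;4 0 12 0 0 0;8 -2 16 0 0 0;10 -3 20 0 0 0;10 -3 22 0 0 0;10 -3 22 0 0 0;10 -3 22 0 0 0"

```text
time: 61.87
tool_pos: [553.0, 268.8, 246.4]
tcp_rot: [-89.7, -0.6, 24.2]
ft_force: [-0.2, 0.5, 0.5]
finger_gap: 45.0
```

```bash
python3 - <<'E'
from h import *
s=snap('wrist','w18')
t=readout.sense();print(t['time'],t['tool_pos'],t['tcp_rot'])
for f in('w17','w18'):
    s=load(f);b=blue(s,1);print(f,[(u,np.where(b[:100,u])[0][[0,-1]].tolist() if b[:100,u].any() else None) for u in(435,450)],[(v,(np.where(b[v,370:430])[0]+370).tolist()) for v in(100,230)])
E
```

```text
61.9167 [551.20793361 268.77004567 243.44764472] [-89.67311346  -0.39561833  24.21189511]
w17 [(435, [62, 66]), (450, [62, 66])] [(100, []), (230, [381])]
w18 [(435, None), (450, None)] [(100, []), (230, [383, 384])]
```

Nudged: no blue is visible at O2 now. Next, the last brace, C. I'll carry it upright-gripped to the flip spot first (it is too near the base to tilt inward), then flip it the same way.

Request:
move_arm --motion "-5.5 -14 0 0 0 -70;-5.5 -14 0 0 0 -70;-5.5 -14 0 0 0 -70;-5.5 -14 0 0 0 -70;-5.5 -14 0 0 0 -70;-5.5 -14 0 0 0 -70;-5.5 -14 0 0 0 -70;-5.5 -14 0 0 0 -70;-5.5 -14 0 0 0 -70;-5.5 -14 0 0 0 -70" --fingers 5

```text
time: 62.75
tool_pos: [493.5, 129.1, 239.6]
tcp_rot: [-89.9, -0.1, -46.1]
ft_force: [0.1, 0.6, 0.0]
finger_gap: 50.0
```

Request:
move_arm --motion "-4 -13.7 0 0 0 -70;-4 -13.7 0 0 0 -70;-4 -13.7 0 0 0 -70;-4 -13.7 0 0 0 -70;-4 -13.7 0 0 0 -70;-4 -13.7 0 0 0 -70;-4 -13.7 0 0 0 -70;-4 -13.7 0 0 0 -70;-4 -13.7 0 0 0 -70;-4 -13.7 0 0 0 -70"

```text
time: 63.58
tool_pos: [453.7, -7.5, 239.6]
tcp_rot: [-89.9, -0.3, -116.1]
ft_force: [0.5, 0.7, 0.5]
finger_gap: 50.4
```

Request:
move_arm --motion "0 0 0 0 0 -57.9;0 0 0 0 0 -57.9;0 0 0 0 0 -57.9;0 0 0 0 0 -57.9;0 0 0 0 0 -57.9;0 0 0 0 0 -57.9;0 0 0 0 0 -57.9;0 0 0 0 0 -57.9;0 0 0 0 0 -57.9;0 0 0 0 0 -57.9"

```text
time: 64.42
tool_pos: [454.1, -7.6, 240.4]
tcp_rot: [-89.7, -0.4, -173.4]
ft_force: [0.4, -0.0, 0.0]
finger_gap: 50.1
```

```bash
python3 - <<'E'
from h import *
s=snap('wrist','w19')
t=readout.sense();print(t['time'],t['tool_pos'],t['tcp_rot'],t['joint_pos'])
braces(s,amin=1000,up=2)
E
```

```text
64.4667 [454.32979721  -7.76651112 240.78047031] [ -89.70800387   -0.39287294 -173.36513874] [ -7.14435309 -15.53867317 106.2164745   -0.37717486  89.63422564
  76.22321942]
px [79. 92.] err 0.648 mir 0 x 521.8 y 211.9 yaw 39.2
px [352. 186.] err 0.080 mir 1 x 457.5 y -42.8 yaw -83.7
```

Request:
move_arm --motion "-1.9 0 -4 0 0 0;-1.9 0 -8 0 0 0;-1.9 0 -12 0 0 0;-1.9 0 -16 0 0 0;-1.9 0 -19 0 0 0;-1.9 0 -21 0 0 0;-1.9 0 -22.3 0 0 0;-1.9 0 -23 0 0 0;-1.9 0 -23 0 0 0"

```text
time: 65.22
tool_pos: [434.3, -7.9, 10.3]
tcp_rot: [-89.7, -0.5, -173.5]
ft_force: [0.0, -0.7, -0.6]
finger_gap: 49.9
```

Request:
move_arm --motion "0 0 0 0 0 0;0 0 0 0 0 0;0 0 0 0 0 0;0 0 0 0 0 0;0 0 0 0 0 0;0 0 0 0 0 0" --fingers 0

```text
time: 65.72
tool_pos: [437.6, -8.4, 13.7]
tcp_rot: [-89.6, -0.1, -173.6]
ft_force: [-0.8, 0.6, 6.8]
finger_gap: 24.9
```

Request:
move_arm --motion "0 0 2 0 0 0;0 0 5 0 0 0;0 0 8 0 0 0;2 -3 10 0 0 7;4 -6 10 0 0 14;6 -9 10 0 0 21;8 -12 10 0 0 28;10 -15 10 0 0 35;11 -18 10 0 0 42;13.5 -20 10 0 0 49"

```text
time: 66.55
tool_pos: [570.4, -211.1, 112.2]
tcp_rot: [-89.7, -0.3, -124.4]
ft_force: [0.1, 0.8, -0.5]
finger_gap: 24.9
```

Request:
move_arm --motion "0 -2 0 0 0 7;0 -4 0 0 0 14;0 -4 0 0 0 21;0 -4 0 0 0 28;0 -4 0 0 0 30;0 -4 0 0 0 30;0 -4 0 0 0 30"

```text
time: 67.13
tool_pos: [571.2, -248.2, 112.3]
tcp_rot: [-89.7, -0.3, -94.7]
ft_force: [0.6, -0.5, -0.7]
finger_gap: 25.0
```

Request:
move_arm --motion "0 0 -4 0 0 0;0 0 -8 0 0 0;0 0 -9.4 0 0 0;0 0 -9.6 0 0 0;0 0 -9.6 0 0 0;0 0 -9.6 0 0 0"

```text
time: 67.63
tool_pos: [571.5, -248.2, 17.0]
tcp_rot: [-89.7, -0.3, -94.7]
ft_force: [-0.1, -0.2, -0.5]
finger_gap: 24.6
```

Request:
move_arm --motion "0 0 -0.15 0 0 0;0 0 -0.3 0 0 0;0 0 -0.3 0 0 0"

```text
time: 67.88
tool_pos: [571.5, -248.3, 13.8]
tcp_rot: [-89.6, -0.3, -94.6]
ft_force: [-0.9, -0.7, -0.8]
finger_gap: 25.0
```

Request:
move_arm --motion "0 0 -0.1 0 0 0;0 0 -0.2 0 0 0;0 0 -0.2 0 0 0"

```text
time: 68.13
tool_pos: [571.6, -248.4, 12.0]
tcp_rot: [-89.6, -0.3, -94.6]
ft_force: [-1.7, 0.3, 3.2]
finger_gap: 24.8
```

Request:
move_arm --motion "0 0 0.1 0 0 0;0 0 0.1 0 0 0;0 0 0.1 0 0 0" --fingers 5

```text
time: 68.38
tool_pos: [571.3, -248.2, 12.4]
tcp_rot: [-89.7, -0.3, -94.6]
ft_force: [0.8, -0.3, 0.8]
finger_gap: 50.0
```

Request:
move_arm --motion "0 0 3 0 0 0;0 0 6 0 0 0;0 -1 10 7 -0.6 0;0 -2.6 10 14 -1.1 0;0 -2.6 10 21 -1.7 0;0 -2.6 10 28 -2.2 0;0 -2.6 10 29.9 -2.4 0;0 -2.6 10 29.9 -2.4 0;0 -2.6 10 29.9 -2.4 0"

```text
time: 69.13
tool_pos: [570.9, -274.2, 111.0]
tcp_rot: [-89.8, 29.6, -94.7]
ft_force: [0.6, -0.2, 0.3]
finger_gap: 49.7
```

```bash
python3 - <<'E'
from h import *
s=snap('wrist','w20')
t=readout.sense();print(t['time'],t['tool_pos'],t['tcp_rot'],t['joint_pos'])
braces(s,amin=1000,up=2)
E
```

```text
69.1833 [ 571.4482829  -273.5129556   112.03463657] [-89.73532941  29.59934678 -94.62597304] [-43.30569688  32.0320421   72.86288024  22.92113133  94.09039011
 -40.8271053 ]
px [363. 238.] err 0.071 mir 1 x 609.3 y -234.9 yaw -4.8
```

Request:
move_arm --motion "0 0 -3 0 0 0;0 0 -5.1 0 0 0;0 1 -6.8 0 0 0;0 2 -8.5 0 0 0;0 2.6 -9.5 0 0 0;0 2.95 -10.1 0 0 0;0 2.95 -10.1 0 0 0;0 2.95 -10.1 0 0 0"

```text
time: 69.85
tool_pos: [571.9, -244.4, 12.3]
tcp_rot: [-89.6, 29.7, -94.5]
ft_force: [0.7, -0.4, 0.2]
finger_gap: 49.9
```

Request:
move_arm --motion "0 0 0 0 0 0;0 0 0 0 0 0;0 0 0 0 0 0;0 0 0 0 0 0;0 0 0 0 0 0;0 0 0 0 0 0" --fingers 0

```text
time: 70.35
tool_pos: [572.2, -246.1, 12.9]
tcp_rot: [-89.5, 29.6, -94.6]
ft_force: [0.3, -2.0, 5.9]
finger_gap: 24.9
```

Request:
move_arm --motion "0 0 2 0 0 0;0 0 5 0 0 0;0 0 8 0 0 0;0 0 9 -7 0.6 0;0 0 9 -14 1.1 0;0 0 9 -21 1.7 0;0 0 9 -28 2.3 0;0 0 9 -35 2.9 0;0 0 9 -42 3.4 0;0 0 9 -45 3.7 0"

```text
time: 71.18
tool_pos: [571.9, -243.1, 102.1]
tcp_rot: [-89.6, -15.8, -94.5]
ft_force: [-0.5, 0.7, -1.2]
finger_gap: 24.9
```

Request:
move_arm --motion "0 0 0 -7 0.6 0;0 0 0 -14 1.1 0;0 0 0 -21 1.7 0;0 0 0 -28 2.3 0;0 0 -1 -35 2.9 0;0 0 -2 -42 3.4 0;0 0 -4 -44.6 3.7 0;0 0 -4.5 -44.6 3.7 0;0 0 -4.5 -44.6 3.7 0;0 0 -4.5 -44.6 3.7 0"

```text
time: 72.02
tool_pos: [571.6, -245.1, 57.0]
tcp_rot: [-89.8, -60.1, -94.6]
ft_force: [0.5, -0.5, -0.7]
finger_gap: 25.1
```

```bash
python3 - <<'E'
from h import *
t=readout.sense();print(t['time'],t['tool_pos'],t['tcp_rot'],t['joint_pos'],t['finger_gap'],t['ft_force'])
E
```

```text
72.0167 [ 571.63255011 -245.10602668   56.98383783] [-89.83000218 -60.08892931 -94.6361073 ] [  1.81871398  32.81592898  95.20660243 -62.36979948  76.54307142
  36.47021058] 25.1021125449168 [ 0.52186414 -0.48929948 -0.71061739]
```

Request:
move_arm --motion "0 0 -0.4 0 0 0;0 0 -0.8 0 0 0;0 0 -0.8 0 0 0;0 0 -0.8 0 0 0"

```text
time: 72.35
tool_pos: [571.6, -245.2, 49.3]
tcp_rot: [-89.7, -60.1, -94.8]
ft_force: [-0.1, -0.9, -1.0]
finger_gap: 24.9
```

Request:
move_arm --motion "0 0 -0.15 0 0 0;0 0 -0.3 0 0 0;0 0 -0.3 0 0 0"

```text
time: 72.6
tool_pos: [571.8, -244.9, 46.8]
tcp_rot: [-89.7, -60.3, -94.7]
ft_force: [-2.9, 1.1, 4.8]
finger_gap: 25.1
```

Request:
move_arm --motion "0 0 -0.1 0 0 0;0 0 -0.2 0 0 0;0 0 -0.2 0 0 0"

```text
time: 72.85
tool_pos: [571.9, -244.9, 46.7]
tcp_rot: [-89.6, -60.4, -94.8]
ft_force: [-6.8, 6.1, 17.3]
finger_gap: 25.3
```

Request:
move_arm --motion "0 0 0.2 0 0 0;0 0 0.2 0 0 0;0 0 0.2 0 0 0;0 0 0.2 0 0 0" --fingers 5

```text
time: 73.18
tool_pos: [571.1, -244.7, 45.1]
tcp_rot: [-89.9, -60.2, -94.5]
ft_force: [0.5, 0.2, -0.2]
finger_gap: 50.0
```

Request:
move_arm --motion "0 1.3 0.75 0 0 0;0 2.6 1.5 0 0 0;0 4.3 2.5 0 0 0;0 6.9 4 0 0 0;0 6.9 6 0 0 0;0 6.9 10 0 0 0;0 6.9 13 0 0 0;0 6.9 15 0 0 0;0 6.9 15 0 0 0"

```text
time: 73.93
tool_pos: [574.1, -174.0, 202.1]
tcp_rot: [-88.8, -60.1, -95.4]
ft_force: [-0.7, -0.6, 1.4]
finger_gap: 50.1
```

Request:
move_arm --motion "0 -3 3 7 -0.6 0;0 -6 3 14 -1.1 0;0 -9 3 21 -1.7 0;0 -12 3 28 -2.3 0;0 -14 3 35 -2.9 0;0 -14 3 42 -3.4 0;0 -14 3 49 -4 0;0 -14 3 56 -4.6 0;0 -14 3 60 -4.9 0"

```text
time: 74.68
tool_pos: [571.7, -316.3, 227.2]
tcp_rot: [-89.6, 0.4, -94.6]
ft_force: [0.3, -0.1, -0.2]
finger_gap: 50.0
```

Request:
move_arm --motion "0 0 0 7 -0.6 0;0 0 0 14 -1.1 0;0 0 0 21 -1.7 0;0 0 0 28 -2.3 0;0 0 0 35 -2.9 0;0 0 0 42 -3.4 0;0 0 0 49 -4 0;0 0 0 56 -4.6 0;0 0 0 60 -4.9 0;0 0 0 60 -4.9 0"

```text
time: 75.52
tool_pos: [569.7, -315.1, 219.7]
tcp_rot: [-90.6, 60.9, -95.4]
ft_force: [-0.3, 0.2, -0.9]
finger_gap: 49.9
```

Request:
move_arm --motion "-0.1 0.5 -4 0 0 0;-0.1 0.5 -8 0 0 0;-0.1 0.5 -12 0 0 0;-0.1 0.5 -13 0 0 0;-0.1 0.5 -13 0 0 0;-0.1 0.5 -13 0 0 0"

```text
time: 76.02
tool_pos: [571.0, -310.2, 97.2]
tcp_rot: [-89.6, 60.2, -94.4]
ft_force: [0.7, 0.4, 1.1]
finger_gap: 50.1
```

```bash
python3 - <<'E'
from h import *
t=readout.sense();print(t['time'],t['tool_pos'],t['tcp_rot'])
s=snap('wrist','w21')
for p in([559,-230,66],[585,-230,66],[585,-258,66],[559,-258,66],[571,-258,0],[657,-258,26]):print(w2px(s,p).round())
m=dark(s,1);xs=np.where(m[250])[0];print(xs.min(),xs.max());ys=np.where(m[100:400,305])[0]+100;print(ys.min(),ys.max());ys=np.where(m[100:400,400])[0]+100;print(ys.min(),ys.max())
E
```

```text
76.0167 [ 570.9529353  -310.23208988   97.2175677 ] [-89.56445204  60.17867844 -94.35838237]
[285. 227.]
[333. 225.]
[339. 263.]
[287. 267.]
[312. 334.]
[459. 301.]
287 619
227 331
273 392
```

Request:
move_arm --motion "0.1 1.5 -2 0 0 0;0.1 3 -2.9 0 0 0;0.1 4.5 -3.6 0 0 0;0.1 6 -4.4 0 0 0;0.1 7 -5 0 0 0;0.1 7 -5 0 0 0;0.1 7 -5 0 0 0"

```text
time: 76.65
tool_pos: [572.5, -241.6, 48.3]
tcp_rot: [-89.3, 60.1, -94.2]
ft_force: [0.2, -1.6, 0.3]
finger_gap: 50.2
```

Request:
move_arm --motion "0 0 0 0 0 0;0 0 0 0 0 0;0 0 0 0 0 0;0 0 0 0 0 0;0 0 0 0 0 0;0 0 0 0 0 0" --fingers 0

```text
time: 77.15
tool_pos: [572.0, -242.4, 47.2]
tcp_rot: [-89.3, 60.2, -94.3]
ft_force: [0.8, -3.3, 6.9]
finger_gap: 24.8
```

Request:
move_arm --motion "0 0 2 0 0 0;0 0 5 0 0 0;0 0 7 -7 0.5 0;0 0 7 -14 1.1 0;0 0 7 -21 1.6 0;0 0 7 -28 2.2 0;0 0 7 -35 2.7 0;0 0 7 -42 3.3 0;0 0 7 -45 3.5 0;0 0 7 -45 3.5 0"

```text
time: 77.98
tool_pos: [572.7, -239.4, 118.0]
tcp_rot: [-89.4, 14.9, -94.3]
ft_force: [-0.9, 0.2, -1.3]
finger_gap: 24.9
```

Request:
move_arm --motion "0 0 0 -7 0.5 0;0 0 0 -14 1.1 0;0 0 0 -21 1.6 0;0 0 0 -28 2.2 0;0 0 0 -35 2.7 0;0 0 0 -42 3.3 0;0 0 0 -45 3.5 0;0 0 -4 -45 3.5 0;0 0 -7.5 -45 3.5 0;0 0 -7.5 -45 3.5 0"

```text
time: 78.82
tool_pos: [564.7, -239.5, 30.8]
tcp_rot: [-90.5, -29.8, -94.2]
ft_force: [-2.0, 1.0, -2.9]
finger_gap: 24.8
```

Request:
move_arm --motion "0 0 0 0 0 0;0 0 -0.6 0 0 0;0 0 -1.2 0 0 0;0 0 -1.6 0 0 0;0 0 -1.6 0 0 0;0 0 -1.6 0 0 0"

```text
time: 79.32
tool_pos: [571.5, -240.9, 25.0]
tcp_rot: [-89.5, -30.0, -94.6]
ft_force: [0.1, 0.6, -1.1]
finger_gap: 24.9
```

Request:
move_arm --motion "0 0 -0.5 0 0 0;0 0 -0.9 0 0 0;0 0 -0.9 0 0 0;0 0 -0.9 0 0 0"

```text
time: 79.65
tool_pos: [570.8, -240.6, 14.8]
tcp_rot: [-89.6, -30.0, -94.5]
ft_force: [0.4, -0.2, -0.9]
finger_gap: 24.9
```

Request:
move_arm --motion "0 0 -0.15 0 0 0;0 0 -0.3 0 0 0;0 0 -0.3 0 0 0"

```text
time: 79.9
tool_pos: [571.6, -240.8, 13.2]
tcp_rot: [-89.5, -30.1, -94.5]
ft_force: [-3.5, 2.5, 5.1]
finger_gap: 25.0
```

Request:
move_arm --motion "0 0 -0.1 0 0 0;0 0 -0.2 0 0 0;0 0 -0.2 0 0 0"

```text
time: 80.15
tool_pos: [571.6, -240.8, 13.1]
tcp_rot: [-89.5, -30.2, -94.6]
ft_force: [-10.8, 9.5, 21.9]
finger_gap: 25.0
```

Request:
move_arm --motion "0 0 0.3 0 0 0;0 0 0.3 0 0 0;0 0 0.3 0 0 0;0 0 0.3 0 0 0" --fingers 5

```text
time: 80.48
tool_pos: [571.2, -240.7, 13.1]
tcp_rot: [-89.6, -30.0, -94.5]
ft_force: [-0.4, -0.2, -0.2]
finger_gap: 49.9
```

Request:
move_arm --motion "0 1 1.7 0 0 0;0 2 3.4 0 0 0;0 3 6 0 0 0;0 3 10 0 0 0;0 3 13 8 -0.5 0;0 3 17 15 -1 0;0 3 20 22 -1.5 0;0 3 22 29.9 -2.3 0;0 3 22 29.9 -2.3 0;0 3 22 29.9 -2.3 0"

```text
time: 81.32
tool_pos: [571.6, -213.8, 235.2]
tcp_rot: [-89.4, -0.1, -94.8]
ft_force: [-0.0, 0.1, -1.3]
finger_gap: 50.0
```

```bash
python3 - <<'E'
from h import *
s=snap('wrist','w22');t=readout.sense();print(t['time'],t['tool_pos'],t['tcp_rot'],t['joint_pos'],t['finger_gap'])
braces(s,amin=1000,up=2)
E
```

```text
81.3667 [ 570.75760976 -212.35073623  232.80495078] [-89.63624249  -0.12473904 -94.67672191] [-2.52371712e+01  8.43982703e+00  8.40524435e+01  1.09719421e-02
  8.71233351e+01 -2.05613591e+01] 49.76332174369215
px [351. 256.] err 0.094 mir 0 x 607.5 y -256.7 yaw -4.4
```

Request:
move_arm --motion "1 -1.5 0 0 0 7;2 -3 0 0 0 14;3 -4.5 0 0 0 21;4 -6.4 -2 0 0 28;4 -6.4 -4 0 0 35;4 -6.4 -6 0 0 42;4 -6.4 -8 0 0 49;4 -6.4 -9 0 0 56;4 -6.4 -10 0 0 63;4 -6.4 -10 0 0 69"

```text
time: 82.2
tool_pos: [608.5, -271.5, 126.5]
tcp_rot: [-89.7, 0.5, -25.0]
ft_force: [0.7, 0.4, 0.1]
finger_gap: 50.0
```

Request:
move_arm --motion "0 0 0 0 0 7;0 0 0 0 0 14;0 0 0 0 0 21.3;0 0 0 0 0 21.3;0 0 0 0 0 21.3;0 0 0 0 0 21.3"

```text
time: 82.7
tool_pos: [610.7, -273.4, 131.7]
tcp_rot: [-89.6, 0.1, -4.4]
ft_force: [-0.2, -0.4, 0.9]
finger_gap: 50.2
```

Request:
move_arm --motion "-0.1 -0.15 -4 0 0 0;-0.1 -0.15 -8 0 0 0;-0.1 -0.15 -10.5 0 0 0;-0.1 -0.15 -11.5 0 0 0;-0.1 -0.15 -12.5 0 0 0;-0.1 -0.15 -12.5 0 0 0;-0.1 -0.15 -12.5 0 0 0"

```text
time: 83.28
tool_pos: [611.1, -276.6, 9.6]
tcp_rot: [-89.7, -0.1, -4.2]
ft_force: [0.4, -0.0, 0.4]
finger_gap: 49.8
```

Request:
move_arm --motion "0 0 0 0 0 0;0 0 0 0 0 0;0 0 0 0 0 0;0 0 0 0 0 0;0 0 0 0 0 0;0 0 0 0 0 0" --fingers 0

```text
time: 83.78
tool_pos: [612.0, -277.2, 11.1]
tcp_rot: [-89.7, -0.3, -4.2]
ft_force: [0.6, 0.7, 7.3]
finger_gap: 24.9
```

Request:
move_arm --motion "0 0 2 0 0 0;0 0 5 0 0 0;0 0 9 0 0 0;0 0 13 0 0 0;0 0 15 0 0 0;0 0 15 0 0 0"

```text
time: 84.28
tool_pos: [614.0, -278.3, 167.5]
tcp_rot: [-89.9, -0.7, -4.2]
ft_force: [1.2, 0.2, 0.1]
finger_gap: 24.7
```

Request:
move_arm --motion "-6.5 25.3 0 0 0 15;-6.5 25.3 0 0 0 15;-6.5 25.3 0 0 0 15;-6.5 25.3 0 0 0 15;-6.5 25.3 0 0 0 15;-6.5 25.3 0 0 0 15;-6.5 25.3 0 0 0 15;-6.5 25.3 0 0 0 15;-6.5 25.3 0 0 0 15"

```text
time: 85.03
tool_pos: [545.2, -22.9, 158.3]
tcp_rot: [-89.6, -0.1, 10.9]
ft_force: [-0.5, -0.4, -0.8]
finger_gap: 24.8
```

Request:
move_arm --motion "-6.5 25.3 0 0 0 13.5;-6.5 25.3 0 0 0 13.5;-6.5 25.3 0 0 0 13.5;-6.5 25.3 0 0 0 13.5;-6.5 25.3 0 0 0 13.5;-6.5 25.3 0 0 0 13.5;-6.5 25.3 0 0 0 13.5;-6.5 25.3 0 0 0 13.5;-6.5 25.3 0 0 0 13.5;-6.5 25.3 0 0 0 13.5"

```text
time: 85.87
tool_pos: [481.2, 228.0, 158.1]
tcp_rot: [-89.7, -0.0, 24.2]
ft_force: [-0.4, -1.0, -0.2]
finger_gap: 24.9
```

```bash
python3 - <<'E'
from h import *
s=snap('wrist','w23');t=readout.sense();print(t['time'],t['tool_pos'],t['tcp_rot'],t['finger_gap'])
m=dark(s,1)
ys=np.where(m[:,440]>0)[0];print(440,ys[ys>100].min(),ys[ys<320].max())
for v in(190,220):xs=np.where(m[v]>0)[0];xs=xs[(xs>240)];print(v,xs.min(),xs.max())
E
```

```text
85.9167 [481.12499952 227.89968044 158.11288985] [-8.96497899e+01 -3.00135163e-02  2.41770578e+01] 25.19200594353828
440 147 319
190 277 552
220 278 547
```

Request:
move_arm --motion "0.1 -0.3 -3 0 0 0;0.1 -0.3 -6 0 0 0;0.1 -0.3 -9 0 0 0;0.1 -0.3 -11 0 0 0;0.1 -0.3 -12.2 0 0 0;0.1 -0.3 -12.4 0 0 0;0.1 -0.3 -12.4 0 0 0;0.1 -0.3 -12.4 0 0 0"

```text
time: 86.58
tool_pos: [482.7, 226.7, 35.8]
tcp_rot: [-89.6, -0.2, 24.3]
ft_force: [-0.0, 0.5, -1.0]
finger_gap: 24.7
```

Request:
move_arm --motion "0 0 -0.3 0 0 0;0 0 -0.6 0 0 0;0 0 -0.6 0 0 0"

```text
time: 86.83
tool_pos: [481.6, 227.0, 28.7]
tcp_rot: [-89.6, -0.1, 24.3]
ft_force: [0.3, 0.1, -0.9]
finger_gap: 24.5
```

Request:
move_arm --motion "0 -0.05 -0.2 0 0 0;0.05 -0.05 -0.35 0 0 0;0.05 -0.05 -0.35 0 0 0"

```text
time: 87.08
tool_pos: [482.1, 226.5, 25.1]
tcp_rot: [-89.6, -0.1, 24.3]
ft_force: [0.3, 0.7, -0.7]
finger_gap: 24.8
```

Request:
move_arm --motion "0 0 -0.15 0 0 0;0 0 -0.25 0 0 0;0 0 -0.25 0 0 0"

```text
time: 87.33
tool_pos: [484.3, 227.5, 25.0]
tcp_rot: [-89.6, -0.4, 24.3]
ft_force: [-0.2, 1.7, 12.8]
finger_gap: 25.2
```

Request:
move_arm --motion "0 0 0 0 0 0;0 0 0 0 0 0;0 0 0 0 0 0" --fingers 4.5

```text
time: 87.58
tool_pos: [481.4, 226.2, 22.0]
tcp_rot: [-89.6, -0.0, 24.3]
ft_force: [-0.1, -0.1, 0.3]
finger_gap: 44.9
```

Request:
move_arm --motion "0 0 2 0 0 0;0 0 5 0 0 0;0 0 9 0 0 0;2 1 12 0 0 0;4 2 16 0 0 0;6 4 20 0 0 0;6 4 22 0 0 0;6 4 22 0 0 0;6 4 22 0 0 0;6 4 22 0 0 0"

```text
time: 88.42
tool_pos: [541.2, 266.0, 241.0]
tcp_rot: [-89.6, 0.1, 24.3]
ft_force: [-0.4, -0.6, -0.5]
finger_gap: 44.8
```

```bash
python3 - <<'E'
from h import *
s=snap('wrist','w24')
t=readout.sense();print(t['time'],t['tool_pos'],t['tcp_rot'])
cv2.imwrite('pics/w24c.png',cv2.resize(s['image'][0:330,200:540],None,fx=1.8,fy=1.8,interpolation=cv2.INTER_CUBIC))
E
```

```text
88.4667 [540.66518615 265.75568233 240.16406194] [-89.60644435   0.13873785  24.29534658]
```

View pics/w24c.png

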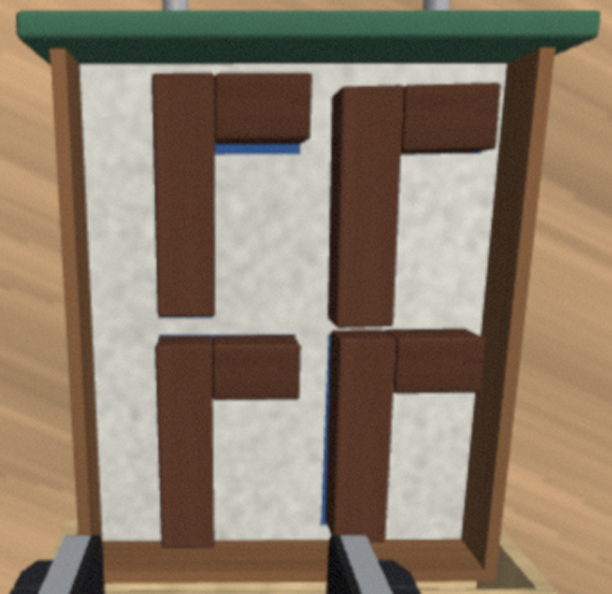

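On O1 the brace sits about 4 mm toward the handle (blue at (257,148) in the crop). I'll nudge it the same way. The others are within about 2 mm.

Request:
move_arm --motion "-2 -1 -2 0 0 0;-4 -2 -6 0 0 0;-6 -4 -10 0 0 0;-6 -4 -13 0 0 0;-6 -4 -17 0 0 0;-6 -4 -19.5 0 0 0;-6 -4 -21 0 0 0;-6 -4 -21.9 0 0 0;-6 -4 -21.9 0 0 0"

```text
time: 89.22
tool_pos: [478.5, 225.0, 19.6]
tcp_rot: [-89.6, 0.3, 24.3]
ft_force: [0.2, -0.6, -0.9]
finger_gap: 45.0
```

Request:
move_arm --motion "0 0 0 0 0 0;0 0 0 0 0 0;0 0 0 0 0 0;0 0 0 0 0 0;0 0 0 0 0 0;0 0 0 0 0 0" --fingers 0

```text
time: 89.72
tool_pos: [482.4, 226.6, 24.3]
tcp_rot: [-89.6, -0.1, 24.3]
ft_force: [-0.7, -0.6, 2.8]
finger_gap: 24.6
```

Request:
move_arm --motion "0 0 0.5 0 0 0;0 0 0.7 0 0 0;0.2 0.1 0.7 0 0 0;0.4 0.2 0.7 0 0 0;0.4 0.2 0.7 0 0 0;0.4 0.2 0.7 0 0 0;0.4 0.2 0.4 0 0 0;0.4 0.2 0.1 0 0 0;0.4 0.2 0 0 0 0;0.4 0.2 0 0 0 0"

```text
time: 90.55
tool_pos: [486.9, 228.8, 24.2]
tcp_rot: [-89.6, -0.2, 24.3]
ft_force: [-0.1, 0.6, 7.1]
finger_gap: 24.7
```

Request:
move_arm --motion "0 0 0 0 0 0;0 0 0 0 0 0;0 0 0 0 0 0" --fingers 4.5

```text
time: 90.8
tool_pos: [485.4, 228.1, 22.8]
tcp_rot: [-89.6, -0.0, 24.3]
ft_force: [-1.2, 0.7, -0.2]
finger_gap: 45.1
```

Request:
move_arm --motion "0 0 2 0 0 0;0 0 5 0 0 0;0 0 9 0 0 0;2 1 12 0 0 0;4 2 16 0 0 0;6 4 20 0 0 0;6 4 22 0 0 0;6 4 22 0 0 0;6 4 22 0 0 0;6 4 22 0 0 0"

```text
time: 91.63
tool_pos: [545.2, 268.0, 242.1]
tcp_rot: [-89.6, 0.0, 24.3]
ft_force: [-0.0, -0.7, -0.2]
finger_gap: 44.9
```

```bash
python3 - <<'E'
from h import *
snap('wrist','w25');snap('top','top8')
t=readout.sense();print(t['time'],t['tool_pos'],t['tcp_rot'])
for f in('w24','w25'):
    s=load(f);b=blue(s,1);b[:,:230]=0;b[:, 490:]=0;b[310:]=0
    n,l,st,c=cv2.connectedComponentsWithStats(b);print(f,[x.tolist() for x in st[1:] if x[4]>3])
E
```

```text
91.7333 [544.51559155 267.68273679 240.93477246] [-89.60323402   0.16423598  24.29312116]
w24 [[320, 80, 46, 5, 229], [382, 212, 1, 7, 7], [379, 230, 3, 61, 88]]
w25 [[382, 200, 1, 6, 6], [380, 220, 2, 22, 26], [379, 243, 2, 45, 63]]
```

All outlines are covered, with about a 2 mm sliver left at O4. Now close the drawer by its handle.

Request:
move_arm --motion "-10 -2.5 0 0 0 -50;-10 -2.5 0 0 0 -50;-10 -2.5 0 0 0 -50;-10 -2.5 0 0 0 -50;-10 -2.5 0 0 0 -50;-10 -2.5 0 0 0 -50;-10 -2.5 0 0 0 -50;-10 -2.5 0 0 0 -50" --fingers 2.4

```text
time: 92.4
tool_pos: [444.7, 242.8, 241.6]
tcp_rot: [-89.7, 0.1, -26.1]
ft_force: [0.1, 0.7, -0.1]
finger_gap: 23.8
```

Request:
move_arm --motion "-8.6 -2 -6 0 0 -40.1;-8.6 -2 -6 0 0 -40.1;-8.6 -2 -6 0 0 -40.1;-8.6 -2 -6 0 0 -40.1;-8.6 -2 -6 0 0 -40.1;-8.6 -2 -6 0 0 -40.1;-8.6 -2 -6 0 0 -40.1;-8.6 -2 -6 0 0 -40.1"

```text
time: 93.07
tool_pos: [359.2, 223.0, 182.5]
tcp_rot: [-89.7, -0.1, -65.5]
ft_force: [0.8, 0.4, -0.2]
finger_gap: 23.7
```

```bash
python3 - <<'E'
from h import *
s=snap('wrist','w26')
t=readout.sense();print(t['time'],t['tool_pos'],t['tcp_rot'],w2px(s,[358.3,222.4,56]))
g=cv2.cvtColor(s['image'],cv2.COLOR_BGR2HSV)
for v in(200,240,260):print([u for u in range(270,380) if g[v,u,1]<40 and g[v,u,2]>90][::3])
E
```

```text
93.1167 [359.38049274 223.07053305 182.68405533] [-8.96722800e+01 -5.10656509e-02 -6.55032149e+01] [315.71584944 230.22317584]
[328, 331, 334, 337, 340]
[327, 330, 333, 336, 339]
[327, 330, 333, 336, 339]
```

The bar is at u≈334, not 316, so the drawer has crept in about 11 mm during the placings. I'll aim there.

Request:
move_arm --motion "0.9 0.4 -4 0 0 0;0.9 0.4 -8 0 0 0;0.9 0.4 -11 0 0 0;0.9 0.4 -13 0 0 0;0.9 0.4 -14.4 0 0 0;0.9 0.4 -14.4 0 0 0;0.9 0.4 -14.4 0 0 0"

```text
time: 93.7
tool_pos: [368.0, 226.9, 38.6]
tcp_rot: [-89.8, -0.1, -65.7]
ft_force: [0.4, -0.5, -0.0]
finger_gap: 23.7
```

Request:
move_arm --motion "0 0 0 0 0 0;0 0 0 0 0 0;0 0 0 0 0 0;0 0 0 0 0 0;0 0 0 0 0 0" --fingers 0 --squeeze 50

```text
time: 94.12
tool_pos: [369.8, 227.7, 40.6]
tcp_rot: [-89.5, -0.1, -65.8]
ft_force: [-0.4, 0.1, 5.8]
finger_gap: 8.2
```

Request:
move_arm --motion "0.3 0.1 0 0 0 0;0.8 0.4 0 0 0 0;1.6 0.7 0 0 0 0;2.5 1.1 0 0 0 0;3.5 1.6 0 0 0 0;4.5 2 0 0 0 0;5.5 2.5 0 0 0 0;6.5 2.9 0 0 0 0;7.5 3.3 0 0 0 0;8.5 3.8 0 0 0 0"

```text
time: 94.95
tool_pos: [454.9, 266.4, 40.6]
tcp_rot: [-89.5, 0.0, -65.8]
ft_force: [-1.8, -0.4, 7.2]
finger_gap: 8.3
```

Request:
move_arm --motion "1 0.4 0 0 0 0;2 0.9 0 0 0 0;3 1.3 0 0 0 0;4 1.8 0 0 0 0;5 2.2 0 0 0 0;6 2.7 0 0 0 0;7 3.1 0 0 0 0;7.8 3.5 0 0 0 0;8.5 3.8 0 0 0 0;8.8 3.9 0 0 0 0"

```text
time: 95.78
tool_pos: [542.8, 306.3, 40.7]
tcp_rot: [-89.5, 0.1, -65.8]
ft_force: [-4.4, 5.0, 6.3]
finger_gap: 8.2
```

Request:
move_arm --motion "0.4 0.2 0 0 0 0;0.7 0.3 0 0 0 0;1 0.45 0 0 0 0;1.3 0.6 0 0 0 0;1.3 0.6 0 0 0 0"

```text
time: 96.2
tool_pos: [555.6, 312.1, 40.7]
tcp_rot: [-89.5, 0.0, -65.8]
ft_force: [-1.2, 5.2, 3.2]
finger_gap: 7.9
```

Request:
move_arm --motion "0.4 0.2 0 0 0 0;0.8 0.35 0 0 0 0;1.2 0.5 0 0 0 0;1.2 0.5 0 0 0 0"

```text
time: 96.53
tool_pos: [567.5, 317.5, 40.7]
tcp_rot: [-89.4, 0.1, -65.8]
ft_force: [-1.8, 6.8, 4.6]
finger_gap: 8.0
```

Request:
move_arm --motion "0.2 0.1 0 0 0 0;0.5 0.2 0 0 0 0;0.5 0.2 0 0 0 0;0.5 0.2 0 0 0 0"

```text
time: 96.87
tool_pos: [572.2, 319.6, 40.7]
tcp_rot: [-89.4, 0.1, -65.7]
ft_force: [-1.9, 7.6, 4.6]
finger_gap: 8.0
```

Request:
move_arm --motion "0.2 0.1 0 0 0 0;0.4 0.2 0 0 0 0;0.4 0.2 0 0 0 0"

```text
time: 97.12
tool_pos: [572.3, 319.7, 40.5]
tcp_rot: [-90.0, 0.1, -65.7]
ft_force: [-22.2, -4.4, 21.9]
finger_gap: 7.6
```

Total travel is 235.4 mm, at the stop. Release and withdraw.

Request:
move_arm --motion "-0.2 -0.1 0 0 0 0;-0.2 -0.1 0 0 0 0;-0.2 -0.1 0 0 0 0;-0.2 -0.1 0 0 0 0" --fingers 2.2

```text
time: 97.45
tool_pos: [574.0, 318.3, 39.3]
tcp_rot: [-89.6, -0.1, -65.8]
ft_force: [0.3, 0.0, 1.5]
finger_gap: 21.7
```

Request:
move_arm --motion "0 0 2 0 0 0;0 0 4 0 0 0;0 0 8 0 0 0;0 0 12 0 0 0;-3 -1 16 0 0 0;-6 -3 18 0 0 0;-8 -4 20 0 0 0;-8 -4 20 0 0 0;-8 -4 20 0 0 0;-8 -4 20 0 0 0"

```text
time: 98.28
tool_pos: [494.1, 278.3, 239.2]
tcp_rot: [-89.6, -0.0, -65.8]
ft_force: [-0.6, -0.1, -0.2]
finger_gap: 22.2
```

```bash
python3 - <<'E'
from h import *
s=snap('wrist','w27');t=readout.sense();print(t['time'],t['tool_pos'],w2px(s,[572.3,319.7,56]),w2px(s,[569,318.2,56]),w2px(s,[604,334,68]))
g=cv2.cvtColor(s['image'],cv2.COLOR_BGR2HSV)
for v in(180,200,220):
  print('bar',[u for u in range(270,460) if g[v,u,1]<40 and g[v,u,2]>90][::3],'green',[u for u in range(270,520) if 40<g[v,u,0]<90 and g[v,u,1]>80][::4])
im=snap('top','top9')['image']
d=cv2.absdiff(im,load('top0')['image']).max(2)
for n,(x,y) in dict(jar=(483,190),sand=(375,146),foam=(289,167),white=(403,336),red=(457,255)).items(): print(n,(d[y-25:y+25,x-28:x+28]>40).sum())
cv2.imwrite('pics/top9c.png',np.hstack([cv2.resize(im[90:330,70:270],(400,480)),cv2.resize(s['image'],(400,300))if 0 else cv2.resize(im[90:330,270:470],(400,480))]))
E
```

```text
98.3333 [493.87021643 278.21915591 238.19315034] [430.22990523 203.26123526] [425.5780337  203.29104249] [480.53613948 206.37358558]
bar [426, 429, 432, 435, 438] green [457, 461, 465, 469, 473, 477, 481, 485, 489]
bar [425, 428, 431, 434] green [455, 459, 463, 467, 471, 475, 479, 483, 487]
bar [423, 426, 429, 432, 435] green [453, 457, 461, 465, 469, 473, 477, 481, 485]
jar 0
sand 0
foam 0
white 0
red 0
```

View pics/top9c.png

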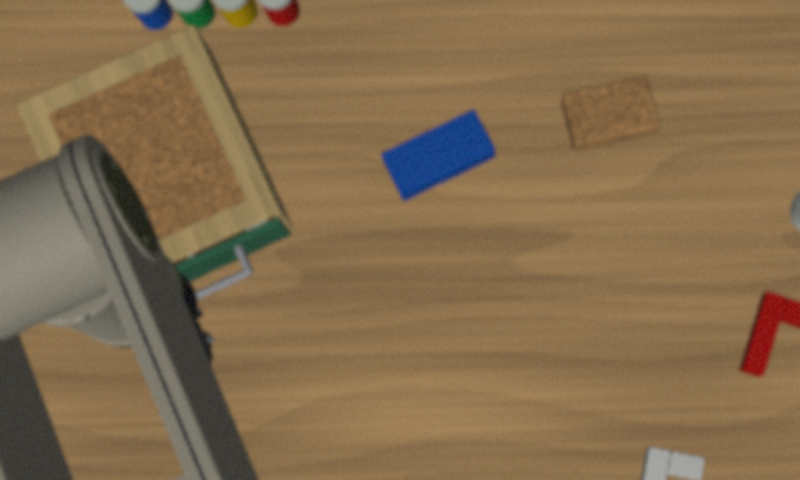

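The drawer is shut: the bar is at u≈430, as predicted (430), and the green front lies against the cabinet. The bystanders' pixels are unchanged and no brace is left on the table.

```bash
python3 -c "
from bench import r,readout
print(r.hand_in(),readout.sense()['time'])"
```

```text
the job is handed in; nothing more can be done
the job is handed in; nothing more can be done
```

All four braces are in the drawer, each on its own outline, and the drawer is pushed fully shut. I handed the job in at about 98 s. I pulled the drawer out to its stop first. Three of the braces lay mirrored, so I turned each over in two quarter-turns on the table, standing it on its long leg in between. Two placements needed a small nudge.

**Last checks**
- **Fit:** in the last view before closing, no blue showed at three outlines. At outline 4 a strip about 2 mm wide still showed, and I left it. An earlier view put the outline 3 brace about 2 mm too far back.
- **Drawer closed:** the handle moved 235.4 mm from its fully-out position to the stop, and the close camera saw the bar where the fully shut position puts it. I could not see inside after closing, so a brace that slid during the push would have gone unnoticed.
- **Bystanders:** the sanding block, glue jar, foam offcut and the red and white look-alikes show no pixel change against the first top picture.

**One disagreement:** before closing, the drawer stood about 13 mm in from fully out. It had been pulled to its stop at the start and probably crept in while I pressed the braces down. I judged the fit by the painted outlines, so this did not affect it.

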